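Fit the vial carousel on the autosampler and load two vials

TASK

Get the autosampler ready to run: lift the vial carousel by its handle and set it down on the sampler's splined drive hub, rocking it a little about its axis as needed, until the teeth mesh and it sits fully home and level. Then take the two glass vials from the sloping rest and stand each one upright, cap up, at the bottom of an empty cup of the carousel; any two cups will do. Let nothing drop, and do not disturb the bottle, the beaker and the little box.

Things in the scene. Friction and masses are not known exactly. Their poses are not given: they have to be found in the camera images.
- sampler: Carousel autosampler: white bench instrument 400 x 240, 80 high, fixed. Origin on the bench under the drive hub's axis; x points to its rear; its front is 130 before the hub, its rear 270 behind it. A needle tower 44 x 44, 229 high above the bench, stands 160 along x and 88 along y from the hub, its parked arm pointing to the rear over a small round port.
- hub_seat (a point): Centre of the top face of the hub's round aluminium shoulder (80 diameter), on which the carousel comes to rest, 84 above the bench; z up, axes as the sampler. On the shoulder stand 8 straight spline teeth, 8 wide, 22 to 31 from the axis, 14 high plus pointed roofs of 4, at 0, 45, 90 ... degrees from the x axis.
- hub_tip (a point): Tip of the hub's centring spindle, 40 above the shoulder. The spindle is 26 in diameter, tapering over its top 8 to 14 at the tip; it enters the carousel's centre bore before the teeth meet.
- carousel_handle (a point): Grip point of the loose light grey vial carousel (0.5 kg, 190 diameter, standing on the bench): the middle of its bar handle, on its axis, 80 above its underside. The bar is 64 long along x, 16 wide along y, 40 high (20 above and below this point); z up. Fully home on the hub, this point is 80 above the shoulder; unmeshed it stops about 18 higher.
- carousel: The same carousel; origin at the centre of its underside. In the underside: a centring bore of 30 diameter, from 2 up, and 8 inner teeth 8 wide, 24 to 36 from the axis, 14 high, at 22.5, 67.5 ... degrees from its x axis. So it meshes when its x axis is 0, 45, 90 ... degrees from the sampler's, with about 5 degrees of play each way.
- cup_0 (a point): Centre of the mouth of one of the carousel's 8 equal open cups, 50 above the underside, 70 from the axis along the carousel's x axis (axes as the carousel's). The other cups are at 45, 90 ... 315 degrees, same radius. Mouth 38 wide, flaring in over 7 to a bore of 31; inner floor 45 below the mouth.
- vial_a_mid (a point): Amber glass sample vial with white screw cap, the one further along the rest's y axis. A round rod 98 long, 27.5 in diameter (cap, the top 20: 27), about 70 g. It starts lying in a V cradle of the sloping rest, leaning 45 degrees, cap end high and towards the robot. This point is on its axis, 49 from foot and from cap top; its z axis runs from foot to cap.
- vial_a: The same vial; origin at the centre of its foot, z along it to the cap.
- vial_b_mid (a point): Amber glass sample vial with white screw cap, the one on the rest's -y side. A round rod 98 long, 27.5 in diameter (cap, the top 20: 27), about 70 g. It starts lying in a V cradle of the sloping rest, leaning 45 degrees, cap end high and towards the robot. This point is on its axis, 49 from foot and from cap top; its z axis runs from foot to cap.
- vial_b: The same vial; origin at the centre of its foot, z along it to the cap.
- rest: Sloping rest of bent steel sheet, fixed, 92 x 140, 50 high; origin under its middle, x away from the robot. Its two V cradles, 74 apart and narrower than the vials, bear the lower 54 of each vial, whose foot stands on a lip 30 above the bench; the upper 44 stands free. A vial lifts off along its own axis or straight up.
- reagent: Bystander: amber reagent bottle, 70 diameter, 150 high, on the bench behind the rest; origin under its middle.
- beaker: Bystander: glass beaker, 68 diameter, 90 high, beside the bottle; origin under its middle.
- septa_box: Bystander: small cardboard box 50 x 90 x 35 high between the robot and the rest; origin under its middle.
Mind the look-alikes: they are no part of the job. What is shaped like the vial_b but green or red is not meant.

How it is judged (in metres and radians):
On the way, in this order (a step that is already met when the one before it is completed fails the run):
1. the carousel is meshed and fully home on the drive hub, level (horizontal distance between carousel and hub_seat below 0.004 m and z of carousel in the frame of hub_seat below 0.004 m and angle between carousel's own z axis and vertical below 0.05 rad), for 0.3 s.
2. both vials stand upright at the bottom of cups of the carousel, still home on the hub (all of step 1 and z of each of vial_a_mid, vial_b_mid in the frame of carousel_handle below -0.018 m and horizontal distance between vial_a_mid and carousel_handle between 0.06 and 0.08 m and angle between each of vial_a_mid, vial_b_mid's own z axis and vertical below 0.14 rad and horizontal distance between vial_b_mid and carousel_handle between 0.06 and 0.08 m), for 0.2 s.
At the end, for the whole second after the job is handed in: Carousel meshed on the hub: underside within 4 mm of the shoulder, axis within 4 mm of the hub's, level within 0.05 rad. Each vial cap up in a cup: axis 60 to 80 mm from the carousel's, foot within 4 mm of the cup's floor, within 0.14 rad of vertical. All at rest (all of step 2 and linear speed of each of carousel, vial_a, vial_b below 0.02 m/s); the robot touches nothing.
It fails at once if the bottle, the beaker or the little box is disturbed (moved more than 20 mm) (distance of any of reagent, beaker, septa_box from where it was at the start of the episode above 0.02 m).
It fails at once if a vial is dropped (falls freely at more than 0.7 m/s, about 25 mm) ((linear speed of vial_a above 0.7 m/s and contact force between the fingers and vial_a below 0.05 N) or (linear speed of vial_b above 0.7 m/s and contact force between the fingers and vial_b below 0.05 N)).
It fails at once if the carousel is dropped (falls freely at more than 0.7 m/s, about 25 mm) (linear speed of carousel above 0.7 m/s and contact force between the fingers and carousel below 0.05 N).
It also fails if it takes over 72 s, if anything falls off the work surface, if the arm or the gripper's body presses on something with over 40 N, if the wrist force passes 120 N, or if a joint passes its speed limit or range.

ROBOT

A 7-joint arm with a two-finger parallel gripper is mounted at the origin on the work surface. World frame = base frame: x ahead of the robot, y to its left, z up, the work surface at z = 0. Lengths are in mm, angles in rad, forces in N, time in s.
With the tool pointing down it reaches from about 400 to 875 mm from the base axis. Payload 4.4 kg.
Tool frame: the origin (TCP) lies midway between the tips of the shut fingers; the grasp point (between the pads) lies 19 mm behind it; z points along the fingers, y is the direction in which the jaws open and shut (so a half turn about z gives the same grasp; the last joint's range is limited). The gripper opens to 85 mm and grips with 20 to 120 N. Pads are 22 mm wide; open, the fingers measure 114 mm over their backs; the gripper's body (76 mm by 85 mm) begins 54 mm behind the grasp point. The pads swing forward as they close: fully open they stand 13 mm farther back than shut.
Start: joints at [1.097, 0.628, 0.038, 1.517, -0.027, 0.996, -0.02], TCP at [257.813, -596.7, 207.913] pointing down, gripper open.
Joint ranges: [-3.06, 3.06], [-0.37, 2.12], [-1.25, 1.32], [0.18, 2.47], [-1.1, 4.24], [0.23, 1.98], [-2.94, 2.94]. Speed limits (rad/s): [2.57, 2.57, 3.14, 3.14, 3.14, 3.14, 3.14].

INTERFACE

Orientations are given as [roll, pitch, yaw] about the fixed x, y, z axes, in that order (R = Rz(yaw) Ry(pitch) Rx(roll)).
In Python, from cell import ctrl, vision gives the robot as it stands.
- The arm moves only by the tool play_rows, never from a script. Its arguments are lists of equal length, an entry for each row: "slide": the shift along the tool's x, y, z in mm, a list of three; "turn": the turn about the tool's z in rad; "fingers": the opening, from 0 (shut) to 1 (fully open). A call has 1 to 5 rows; each row is the pose to reach, as a shift and turn from the pose measured when the call began, along the tool's axes at that moment; what a row does not reach only later rows make up. A row lasts 1/8 s, in which the tool goes at most 62.5 mm and 10.7 degrees, less where a joint would pass 70% of its speed; a pose out of reach is approached as far as the arm can. A call with a gripper value outside its range is refused whole. The fingers move at their own pace and stop on an object; the grip force is fixed at half the most. Time passes only in rows, so rows that repeat a pose let the fingers close. It gives the time, the measured TCP pose, the force and the opening at its end, in the units of the state.
- ctrl.read_state(): the state, without advancing time (a new reading comes with each control period).
- vision.get_image(name): name is "scene" or "top" or "wrist"; returns (picture, depth): 400x640x3 uint8, blue, green, red; 400x640 float32, mm along the optical axis (not along the pixel's ray), 0 where there is no reading.
- vision.camera_params(name): a dict with "fx", "fy", "cx", "cy" (pixels), "position" and "rotation" of the camera in the world. Camera axes: x right, y up, looking along -z (the intrinsics and any distortion apply to the point x, -y, -z); pixel columns grow to the right and rows downward; lengths in mm; the calibration is good to about 2 mm. A picture is of the moment at which its call begins: read the wrist's pose just before it. camera_params takes no time and is no camera call; for the wrist camera it gives the pose at the moment of the call.
- ctrl.finish_job(): hands the job in, once; it reports no verdict.
The state is a dict: "clock": time; "qpos": joint angles; "qd": joint speeds; "tau": joint torques, N m; "eef_pos": TCP position; "tool_rot": TCP orientation; "force": force on the tool from outside, world axes, zero at the start; "torque": the same for the moment, N m; "width": finger opening in mm.
Only numpy, scipy, OpenCV 4.12 (cv2) and the standard library are available. Lean on these libraries where they do the work, as an engineer would, in place of code of your own. Each camera call takes 0.05 s, during which the arm holds its last target.

## Working session

There is one attempt and no reset: what is moved stays moved. The work goes in short steps, Python scripts to look and compute and a tool call to move; the robot and the scene stay as the last step left them, time stands still between calls to the robot, and variables do not carry over. Pictures are saved under pics/ and viewed, and the job is handed in when it is done.

Besides the shell and the picture viewer there is one more tool, called after ">>>" as name(argument=value, ...), one argument or row to a line, values as JSON. play_rows: Moves the arm, as the interface text tells. Its arguments: {"type":"object","properties":{"slide":{"type":"array"},"turn":{"type":"array"},"fingers":{"type":"array"}},"required":["slide","turn","fingers"]}

```bash
ls; mkdir -p pics
python3 - <<'E'
from cell import ctrl, vision
import cv2,numpy as np
print(ctrl.read_state())
for n in("scene","top","wrist"):
    im,d=vision.get_image(n); cv2.imwrite(f"pics/{n}0.png",im); np.save(f"pics/{n}0.npy",d)
    print(n,vision.camera_params(n),np.percentile(d,[0,50,100]))
E
```

```text
pics
{'clock': 0.0, 'qpos': array([ 1.09720854,  0.62936834,  0.03842903,  1.51837653, -0.02700087,
        0.99631227, -0.02000313]), 'qd': array([ 0.00034382,  0.00103641, -0.00089796, -0.00041676,  0.00076806,
       -0.00146215,  0.00114666]), 'tau': array([-1.04513001e-03, -5.63409984e+01,  1.22523744e+00, -1.93453288e+01,
        1.07661783e-02,  1.04225779e-02, -1.66545271e-05]), 'eef_pos': array([ 257.53865772, -596.05896688,  206.97178653]), 'tool_rot': array([-3.13964588e+00,  1.88707792e-05,  4.07794458e-01]), 'force': array([-0.17770409,  0.12111723,  0.14712901]), 'torque': array([-0.01005696,  0.05014953, -0.03247524]), 'width': 85.52671278702591}
scene {'fx': 405.96491886367335, 'fy': 405.96491886367335, 'cx': 323.79687867388196, 'cy': 205.12869691747161, 'position': array([1193.72923699, -551.69862032,  764.81920064]), 'rotation': array([0.89049946, 0.01266316, 0.83113732])} [   0.         1373.15472412 3544.70068359]
top {'fx': 506.5498623227809, 'fy': 506.5498623227809, 'cx': 322.0696723171458, 'cy': 199.25799828680172, 'position': array([ 429.73078821,    7.42379742, 1326.61371358]), 'rotation': array([ 0.11427252, -0.01467783, -1.57911604])} [   0.         1327.33648682 2228.81396484]
wrist {'fx': 284.3318538332936, 'fy': 284.3318538332936, 'cx': 324.2828698541379, 'cy': 198.49960104884008, 'position': array([ 318.37688565, -569.02132088,  373.47510931]), 'rotation': array([-0.26460765,  0.00204548, -1.16226771])} [  0.         356.15066528 481.11676025]
```

The top view shows the carousel at (202,200), the vials at (310,233) and (340,228), and the hub at (448,228). The tower is at (423,150). The bystanders are the bottle (337,132), the beaker (302,135) and the box (333,277). Next I measure from depth and colour.

```bash
cat > h.py <<'E'
from cell import ctrl, vision
import cv2,numpy as np
from scipy.spatial.transform import Rotation as R
def cloud(p,d):
    v,u=np.mgrid[0:400,0:640]
    c=np.stack([(u-p['cx'])/p['fx']*d,-(v-p['cy'])/p['fy']*d,-d],-1)
    M=R.from_euler('xyz',p['rotation']).as_matrix()
    return c@M.T+p['position']
def proj(p,P):
    M=R.from_euler('xyz',p['rotation']).as_matrix()
    c=(np.atleast_2d(P)-p['position'])@M
    return np.stack([p['cx']+p['fx']*c[:,0]/-c[:,2],p['cy']+p['fy']*c[:,1]/c[:,2]],-1)
def ray(p,u,v,z):
    M=R.from_euler('xyz',p['rotation']).as_matrix()
    r=M@np.array([(u-p['cx'])/p['fx'],-(v-p['cy'])/p['fy'],-1])
    return p['position']+r*(z-p['position'][2])/r[2]
def shot(n,name=None):
    p=vision.camera_params(n); im,d=vision.get_image(n)
    if name: cv2.imwrite('pics/'+name,im); np.save('pics/'+name[:-4]+'.npy',d)
    return p,im,d,cloud(p,d)
E
python3 - <<'E'
from h import *
p=vision.camera_params("top"); im=cv2.imread('pics/top0.png'); d=np.load('pics/top0.npy'); C=cloud(p,d)
for z in [(300,330),(200,380),(20,200),(80,280),]: print(z,C[z[1] if 0 else z[0],z[1]] if z[0]<400 else 0)
def reg(u0,u1,v0,v1):
    m=np.zeros((400,640),bool);m[v0:v1,u0:u1]=1;return m&(d>0)
X,Y,Z=C[...,0],C[...,1],C[...,2]
def st(m,n):
    P=C[m]; print(n,m.sum(),P.mean(0).round(1),P.min(0).round(1),P.max(0).round(1)); return P
# carousel
m=reg(150,255,150,250)
P=st(m&(Z>85),'handle')
q=P[:,:2]-P[:,:2].mean(0);w,V=np.linalg.eigh(q.T@q);print('dir',np.degrees(np.arctan2(V[1,1],V[0,1])));print('ext',np.ptp(q@V[:,1]),np.ptp(q@V[:,0]),np.histogram(P[:,2],8))
uv=np.argwhere(m&(Z>85))[:,::-1].astype(np.float32); r=cv2.minAreaRect(uv);print(r)
P=st(m&(Z>30),'car');(c,rr)=cv2.minEnclosingCircle(P[:,:2].astype(np.float32));print('circ',c,rr)
# hub
m=reg(400,495,180,275)
P=st(m&(Z>90),'hub');P=st(m&(Z>110),'tip');P=st(m&(Z>75),'plat')
# vials
hsv=cv2.cvtColor(im,cv2.COLOR_BGR2HSV)
for n,a in (('a',(297,322,205,255)),('b',(326,352,205,250))):
    m=reg(*a)&(Z>40); am=m&(hsv[...,1]>140)&(hsv[...,0]<20); wh=m&(hsv[...,1]<80)&(hsv[...,2]>170)
    st(am,'amb'+n);st(wh,'wh'+n);
cv2.imwrite('pics/c1.png',cv2.resize(im[150:290,150:510],None,fx=2.2,fy=2.2,interpolation=2))
for n,a in (('reag',(318,354,112,155)),('beak',(285,318,112,155)),('box',(308,358,260,295)),('tower',(395,440,100,180))): st(reg(*a)&(Z>20),n)
E
```

```text
(300, 330) [320.40912672 -31.54171256   1.5707873 ]
(200, 380) [ 578.62324524 -166.00649631    2.0325095 ]
(20, 200) [1443.39070839  491.16375207 -747.59711375]
(80, 280) [908.54621296  98.05042651  -3.07824776]
handle 180 [575.  289.9  98.2] [548.7 267.2  85.1] [602.4 314.5 105.2]
dir -140.9004779326922
ext 64.26794981720073 16.3768024986712 (array([ 4,  4, 10, 10, 38, 62, 35, 17]), array([ 85.09957127,  87.60725823,  90.11494519,  92.62263215,
        95.13031911,  97.63800608, 100.14569304, 102.65338   ,
       105.16106696]))
((198.13417053222656, 198.29269409179688), (26.237192153930664, 7.027819633483887), 51.34019470214844)
car 3015 [575.3 292.3  49.7] [480.6 196.5  30. ] [670.2 387.2 105.2]
circ (574.91162109375, 291.77655029296875) 95.76167297363281
hub 262 [ 498.5 -318.3  106.6] [ 464.3 -356.8   90.1] [ 530.7 -285.1  128.8]
tip 99 [ 498.9 -318.3  120.5] [ 487.2 -333.2  110.2] [ 511.5 -306.5  128.8]
plat 8801 [ 501.6 -319.1   81.5] [ 385.6 -441.5   75. ] [ 620.4 -200.8  128.8]
amba 67 [495.9  20.5  71.2] [474.4   6.1  40.1] [527.   33.7  94.5]
wha 299 [477.2  17.2  75.1] [445.2  -9.2  40.1] [529.4  46.5 111.1]
ambb 68 [510.5 -51.3  71.4] [486.3 -65.   40.8] [541.6 -37.5  92.9]
whb 315 [491.  -53.8  73.6] [459.1 -85.5  40. ] [544.1 -21.5 109.1]
reag 747 [731.6 -47.5 104. ] [707.4 -83.2  21.3] [775.9 -14.1 158.3]
beak 412 [752.5  37.6  63.5] [712.3   4.2  20.2] [779.9  69.3  95.8]
box 716 [380.6 -38.9  35.1] [345.6 -86.7  20.1] [415.    9.2  43.9]
tower 2782 [ 689.6 -242.1  137.4] [ 620.8 -309.7   20.9] [ 772.9 -202.9  237.5]
```

```bash
cat >> h.py <<'E'
def go(x,y,z,yawdeg=None):
    """print slide/turn to world TCP target"""
    s=ctrl.read_state(); M=R.from_euler('xyz',s['tool_rot']).as_matrix()
    sl=M.T@(np.array([x,y,z])-s['eef_pos'])
    yaw=np.degrees(s['tool_rot'][2]); t=0 if yawdeg is None else (yaw-yawdeg+180)%360-180
    print('t',round(s['clock'],2),'pos',s['eef_pos'].round(1),'rpy',s['tool_rot'].round(3),'w',round(s['width'],1),'F',s['force'].round(1))
    print('slide',sl.round(1),'turn',round(np.radians(t),3),'deg',round(t,1),'rows',max(np.linalg.norm(sl)/62.5,abs(t)/10.7).round(1))
E
python3 - <<'E'
from h import *
p=vision.camera_params("top"); im=cv2.imread('pics/top0.png'); d=np.load('pics/top0.npy'); C=cloud(p,d)
X,Y,Z=C[...,0],C[...,1],C[...,2]
hsv=cv2.cvtColor(im,cv2.COLOR_BGR2HSV)
# sampler top face: height-band mask
m=((Z>70)&(Z<92)&(np.arange(640)[None]>380)&(np.arange(640)[None]<510)&(d>0)).astype(np.uint8)
m=cv2.morphologyEx(m,cv2.MORPH_OPEN,np.ones((5,5)))
# lower part edges: fit left & right edges for rows 190..270, front edge cols 410..480
def castl(uv,z): return np.array([ray(p,u,v,z)[:2] for u,v in uv])
g=[];
for name,pts in (('L',[(np.flatnonzero(m[v]).min(),v) for v in range(190,272)]),('R',[(np.flatnonzero(m[v]).max()+1,v) for v in range(135,272)]),('F',[(u,np.flatnonzero(m[:,u]).max()+1) for u in range(408,485)])):
    W=castl(pts,80).astype(np.float32); vx,vy,x0,y0=cv2.fitLine(W,cv2.DIST_HUBER,0,.01,.01).ravel(); print(name,np.degrees(np.arctan2(vy,vx)),x0,y0)
# hub shoulder bright circle & grey disc
sub=np.zeros((400,640),np.uint8); sub[180:280,400:495]=1
grey=((hsv[...,2]<190)&(hsv[...,2]>90)&(sub>0)).astype(np.uint8)
cs,_=cv2.findContours(grey,cv2.RETR_EXTERNAL,cv2.CHAIN_APPROX_NONE); c=max(cs,key=cv2.contourArea); e=cv2.fitEllipse(c); print('disc',e,ray(p,*e[0],80))
mm=cv2.drawContours(np.zeros((400,640),np.uint8),[c],-1,1,-1)
for rr in (3,):
    wh=((mm>0)&(hsv[...,2]>200)).astype(np.uint8); wh[:,:425]=0; wh[:,470:]=0
    cs,_=cv2.findContours(wh,cv2.RETR_EXTERNAL,cv2.CHAIN_APPROX_NONE); c=max(cs,key=cv2.contourArea); h=cv2.convexHull(c); e=cv2.fitEllipse(h); print('shoulder',e,ray(p,*e[0],84))
# rest outline
m=((Z>25)&(Z<60)); m[:,:285]=0;m[:,365:]=0;m[:195]=0;m[255:]=0
P=C[m]; print('rest',P.mean(0)); print(cv2.minAreaRect(P[:,:2].astype(np.float32)))
for n,u0,u1 in (('a',297,324),('b',326,352)):
    s=np.zeros((400,640),bool); s[205:256,u0:u1]=1
    V=C[s&(Z>55)&(d>0)]; mu=V.mean(0); w,U=np.linalg.eigh(np.cov((V-mu).T)); ax=U[:,2]*np.sign(U[2,2]); print(n,mu,ax,'az',np.degrees(np.arctan2(-ax[1],-ax[0])),'elev',np.degrees(np.arcsin(ax[2])))
go(575,291,230,39)
E
```

```text
L -2.140433 496.52368 -200.40895
R -1.9118057 529.3349 -439.01242
F 87.89784 368.8909 -320.34348
disc ((446.58319091796875, 228.1210174560547), (80.27823638916016, 82.67852783203125), 138.93182373046875) [ 498.86114201 -319.07156756   80.        ]
shoulder ((447.0213317871094, 227.49432373046875), (32.390472412109375, 33.49897003173828), 133.16000366210938) [ 500.17423459 -319.1631989    84.        ]
rest [495.03601912 -17.96435892  42.60107824]
((501.4975280761719, -17.011184692382812), (71.7686996459961, 139.55828857421875), 11.138842582702637)
a [477.7345982   16.02368364  85.59256489] [-0.78447054 -0.15744233  0.59984822] az 11.348428191054316 elev 36.85902789076205
b [492.31780906 -55.72714374  84.92929256] [-0.78486692 -0.16827649  0.59637819] az 12.101088743451438 elev 36.61094261277213
t 0.15 pos [ 257.6 -596.2  207.2] rpy [-3.14  -0.     0.408] w 85.3 F [ 0.6 -0.   0.6]
slide [ 643.2 -688.6  -21.8] turn -0.273 deg -15.6 rows 15.1
```

>>> play_rows(
  slide=[
    [43, -46, -22],
    [86, -92, -22],
    [129, -138, -22],
    [172, -184, -22],
    [215, -230, -22],
  ],
  turn=[-0.05, -0.1, -0.15, -0.2, -0.27],
  fingers=[1, 1, 1, 1, 1],
)

```text
clock: 0.78
eef_pos: [362.2, -303.5, 229.6]
tool_rot: [-3.141, -0.001, 0.68]
force: [0.6, 0.3, -0.3]
width: 85.8
```

```bash
python3 -c "
from h import *
print(ctrl.read_state()['qpos'])
go(575,291,230,39)"
```

```text
[ 0.68784839  0.34908818 -0.06577323  1.96500116  0.02934721  0.82926365
 -0.28477187]
t 0.78 pos [ 362.2 -303.5  229.6] rpy [-3.141e+00 -1.000e-03  6.800e-01] w 85.8 F [ 0.6  0.3 -0.3]
slide [ 5.392e+02 -3.286e+02  2.000e-01] turn -0.001 deg -0.0 rows 10.1
```

>>> play_rows(
  slide=[
    [53, -33, 0],
    [107, -65, 0],
    [160, -98, 0],
    [214, -130, 0],
    [267, -163, 0],
  ],
  turn=[0, 0, 0, 0, 0],
  fingers=[1, 1, 1, 1, 1],
)

```text
clock: 1.4
eef_pos: [467.1, -9.3, 230.0]
tool_rot: [-3.141, -0.001, 0.68]
force: [1.6, -1.3, -0.3]
width: 85.4
```

>>> play_rows(
  slide=[
    [53, -33, 0],
    [107, -65, 0],
    [160, -98, 0],
    [214, -130, 0],
    [270, -164, 0],
  ],
  turn=[0, 0, 0, 0, 0],
  fingers=[1, 1, 1, 1, 1],
)

```text
clock: 2.02
eef_pos: [572.8, 284.6, 230.1]
tool_rot: [-3.141, -0.0, 0.679]
force: [0.9, -1.1, 0.1]
width: 85.3
```

```bash
python3 -c "
from h import *
print(ctrl.read_state()['qpos'])
p,im,d,C=shot('wrist','w1.png')
m=(C[...,2]>88)&(C[...,2]<112)&(d>0); m[240:]=0
P=C[m];print(len(P),P.mean(0),cv2.minAreaRect(P[:,:2].astype(np.float32)))
go(575,291,230,39)"
```

```text
[-0.39817781  0.59551144 -0.17893694  1.51839844  0.11598811  1.0376285
 -1.49738677]
1893 [672.55313893 142.90323108  95.29674575] ((676.976318359375, 147.51271057128906), (76.76991271972656, 376.2561950683594), 31.54497528076172)
t 2.08 pos [573.3 296.3 229.7] rpy [-3.135 -0.009  0.688] w 85.1 F [2.5 8.8 1.4]
slide [-2.   5.2 -0.3] turn 0.007 deg 0.4 rows 0.1
```

The wrist view shows the carousel centred near (321,165), with its bar running vertically from (321,147) to (321,205). The arm was still settling, so I take another shot.

```bash
python3 -c "
from h import *
p,im,d,C=shot('wrist','w2.png')
m=(C[...,2]>88)&(C[...,2]<112)&(d>0); m[235:]=0; m[:,:280]=0;m[:,360:]=0
P=C[m];print(len(P),P.mean(0),cv2.minAreaRect(P[:,:2].astype(np.float32)))
m=(C[...,2]>35)&(C[...,2]<112)&(d>0); m[245:]=0; m[:,:230]=0;m[:,410:]=0
P=C[m];print(len(P),P.mean(0),cv2.minEnclosingCircle(P[:,:2].astype(np.float32)))
go(575,291,230,39)"
```

```text
840 [579.50171975 296.35026043  99.16778133] ((578.239013671875, 295.2102355957031), (63.376251220703125, 15.915153503417969), 38.27560043334961)
12168 [580.17989987 296.6803283   50.74063096] ((577.9403686523438, 295.0287170410156), 94.9678955078125)
t 2.12 pos [571.6 292.4 229.4] rpy [-3.136 -0.005  0.689] w 85.5 F [-1.  -0.3 -0.2]
slide [ 1.8  3.2 -0.6] turn 0.008 deg 0.5 rows 0.1
```

>>> play_rows(
  slide=[
    [2, 3, 30],
    [3, 2, 60],
    [4, 2, 80],
    [4, 2, 80],
  ],
  turn=[0.01, 0.01, 0.01, 0.01],
  fingers=[1, 1, 1, 1],
)

```text
clock: 2.62
eef_pos: [574.5, 292.7, 147.5]
tool_rot: [-3.135, -0.0, 0.678]
force: [0.6, -0.1, -0.0]
width: 85.7
```

```bash
python3 -c "
from h import *
for k in 'ab':
  s=ctrl.read_state();print(s['eef_pos'])
  p,im,d,C=shot('wrist','w3%s.png'%k)
  m=(C[...,2]>90)&(C[...,2]<112)&(d>0); m[:,:270]=0;m[:,370:]=0; m=cv2.morphologyEx(m.astype(np.uint8),cv2.MORPH_OPEN,np.ones((5,5)))
  n,l,st,cc=cv2.connectedComponentsWithStats(m); i=1+np.argmax(st[1:,4]); m=l==i;print(st[i],cc[i])
  P=C[m];r=cv2.minAreaRect(np.argwhere(m)[:,::-1].astype(np.float32));print(len(P),P.mean(0),cv2.minAreaRect(P[:,:2].astype(np.float32)));print(r)
go(576,292,150,39)"
```

```text
[574.53673302 292.71187339 147.46112264]
[ 317  163   20   78 1487] [326.44720915 201.21721587]
1487 [579.6193336  296.34047649  99.24647873] ((578.4986572265625, 295.2060241699219), (62.94522476196289, 15.45568561553955), 38.56401062011719)
((326.5, 201.5), (77.0, 19.0), 90.0)
[575.50859442 293.32086837 148.88229924]
[ 317  164   20   77 1443] [326.26472626 201.78586279]
1443 [579.96691686 296.59478116  99.24144112] ((578.718017578125, 295.32733154296875), (62.375404357910156, 15.26917839050293), 38.525718688964844)
((326.5, 202.0), (76.0, 19.0), 90.0)
t 2.73 pos [576.2 293.8 149.9] rpy [-3.136 -0.005  0.678] w 85.1 F [0.2 0.8 0.4]
slide [-1.3  1.3 -0.2] turn -0.002 deg -0.1 rows 0.0
```

>>> play_rows(
  slide=[
    [0, 0, 30],
    [0, 0, 60],
    [0, 0, 84],
    [0, 0, 85],
    [0, 0, 85],
  ],
  turn=[0, 0, 0, 0, 0],
  fingers=[1, 0.8, 0.5, 0.3, 0],
)

```text
clock: 3.35
eef_pos: [577.5, 294.6, 66.5]
tool_rot: [-3.137, -0.007, 0.678]
force: [-1.9, -0.2, -2.7]
width: 14.5
```

>>> play_rows(
  slide=[
    [0, 0, 0],
    [0, 0, 0],
    [0, 0, 0],
  ],
  turn=[0, 0, 0],
  fingers=[0, 0, 0],
)

```text
clock: 3.72
eef_pos: [577.3, 294.5, 66.6]
tool_rot: [-3.137, -0.007, 0.678]
force: [0.1, -0.2, -4.6]
width: 14.2
```

```bash
python3 -c "
from h import *
for k in 'ab':
  s=ctrl.read_state();print(s['eef_pos'])
  p,im,d,C=shot('wrist','w4%s.png'%k)
go(576,292,200,39)"
```

```text
[577.30055184 294.54269995  66.56300424]
[577.27553741 294.54334859  66.51325474]
t 3.83 pos [577.3 294.6  66.5] rpy [-3.137 -0.007  0.678] w 14.2 F [ 0.2  0.2 -3.9]
slide [  -1.7    0.6 -133.5] turn -0.002 deg -0.1 rows 2.1
```

>>> play_rows(
  slide=[
    [0, 0, -10],
    [0, 0, -50],
    [0, 0, -100],
    [0, 0, -150],
    [0, 0, -150],
  ],
  turn=[0, 0, 0, 0, 0],
  fingers=[0, 0, 0, 0, 0],
)

```text
clock: 4.45
eef_pos: [580.0, 295.2, 222.3]
tool_rot: [-3.139, -0.018, 0.678]
force: [0.7, 0.5, -5.3]
width: 13.7
```

```bash
python3 -c "
from h import *
go(499,-319,216,42.9)"
```

```text
t 4.45 pos [580.  295.2 222.3] rpy [-3.139 -0.018  0.678] w 13.7 F [ 0.7  0.5 -5.3]
slide [-448.4  427.5   -3.1] turn -0.071 deg -4.1 rows 9.9
```

>>> play_rows(
  slide=[
    [-37, 26, 0],
    [-75, 52, 0],
    [-120, 87, 0],
    [-165, 122, 0],
    [-209, 157, 0],
  ],
  turn=[-0.01, -0.03, -0.05, -0.07, -0.07],
  fingers=[0, 0, 0, 0, 0],
)

```text
clock: 5.08
eef_pos: [514.1, 39.9, 217.1]
tool_rot: [-3.139, -0.016, 0.748]
force: [1.0, -0.3, -3.9]
width: 14.0
```

```bash
python3 -c "
from h import *
go(405,-408,216,42.9)"
```

```text
t 5.08 pos [514.1  39.9 217.1] rpy [-3.139 -0.016  0.748] w 14.0 F [ 1.  -0.3 -3.9]
slide [-384.7  254.    -5.9] turn -0.0 deg -0.0 rows 7.4
```

>>> play_rows(
  slide=[
    [-48, 32, 0],
    [-96, 63, 0],
    [-144, 95, -2],
    [-192, 127, -4],
    [-240, 159, -6],
  ],
  turn=[0, 0, 0, 0, 0],
  fingers=[0, 0, 0, 0, 0],
)

```text
clock: 5.7
eef_pos: [445.0, -241.3, 218.1]
tool_rot: [-3.137, -0.016, 0.749]
force: [0.8, -0.4, -4.6]
width: 14.3
```

>>> play_rows(
  slide=[
    [-48, 32, 0],
    [-90, 60, 0],
    [-130, 88, 0],
    [-140, 93, 0],
    [-140, 93, 0],
  ],
  turn=[0, 0, 0, 0, 0],
  fingers=[0, 0, 0, 0, 0],
)

```text
clock: 6.32
eef_pos: [404.6, -404.5, 214.4]
tool_rot: [-3.135, -0.016, 0.747]
force: [0.3, 1.4, -5.3]
width: 14.0
```

```bash
python3 -c "
from h import *
p,im,d,C=shot('wrist','w5.png')
im,d2=vision.get_image('top');cv2.imwrite('pics/t5.png',im)
go(499,-319,216,42.9)"
```

```text
t 6.42 pos [ 406.2 -402.5  214.9] rpy [-3.135 -0.017  0.751] w 13.9 F [-0.   0.8 -4.3]
slide [124.8   2.3   1. ] turn 0.002 deg 0.1 rows 2.0
```

The wrist view shows the spindle tip near (328,42), its shoulder around (328,52), and cup mouths at (325,113), (247,147), (402,147), (222,221) and (428,221). I work out the relative offset with this one camera.

Run:
```python
from h import *
im=cv2.imread('pics/w5.png'); d=np.load('pics/w5.npy'); p=vision.camera_params('wrist'); s=ctrl.read_state(); C=cloud(p,d)
T=s['eef_pos']; yaw=s['tool_rot'][2]
M=R.from_euler('xyz',s['tool_rot']).as_matrix()
def tool(P): return (M.T@(np.asarray(P)-T)).round(1)
Z=C[...,2]
m=(Z>92)&(Z<135)&(d>0); m[80:]=0; m[:,:290]=0; m[:,370:]=0
print('teeth+tip',C[m].mean(0)); m2=m&(Z>121); print('tip',m2.sum(),C[m2].mean(0),tool(C[m2].mean(0)),C[m2][:,2].max())
g=cv2.cvtColor(im,cv2.COLOR_BGR2GRAY)
# spindle-tip: ray at 124
print('tip ray',tool(ray(p,327.5,43,124)),ray(p,327.5,43,124))
# shoulder white ring extents at row ~50: find left/right transitions
for v in (40,48,54): 
    row=g[v,270:390].astype(int); w=np.flatnonzero(row>200)+270; print(v,w.min(),w.max(), tool(ray(p,(w.min()+w.max()+1)/2,v,84)))
w=np.flatnonzero(g[:60,329]>200); print('top row of shoulder',w.min(), tool(ray(p,329,w.min(),84)))
zu=T[2]-66.5
Q=[]
for u,v in ((325,113),(247,147),(402,147),(222,221),(428,221)): Q.append(tool(ray(p,u,v,zu+50))); print(Q[-1])
Q=np.array(Q)[:,:2]
A=np.c_[2*Q,np.ones(5)]; x=np.linalg.lstsq(A,(Q**2).sum(1),rcond=None)[0]; print('centre',x[:2],np.sqrt(x[2]+x[:2]@x[:2])); a=np.degrees(np.arctan2(*(Q-x[:2]).T[::-1])); print(a)
m=(Z>zu+30)&(Z<zu+75)&(d>0); m[:70]=0;m[260:]=0
P=(C[m]-T)@M; print('rim circ',cv2.minEnclosingCircle(P[P[:,0]>0][:,:2].astype(np.float32)), P[:,0].max(),P[:,1].min(),P[:,1].max())
# teeth angles
mt=(Z>94)&(Z<108)&(d>0); mt[80:]=0; mt[:,:290]=0; mt[:,370:]=0
n,l,st,cc=cv2.connectedComponentsWithStats(mt.astype(np.uint8))
for i in range(1,n):
    if st[i,4]>12: print(st[i,4],cc[i],ray(p,*cc[i],100)[:2])
```

```text
teeth+tip [ 504.09191347 -313.23139694  110.36026699]
tip 481 [ 502.32487318 -314.82431853  123.99548999] [128.4   2.   93.1] 126.4773797042873
tip ray [129.3   1.6  93.1] [ 502.64372735 -313.89700946  124.        ]
40 289 367 [141.6   2.9 133.4]
48 287 369 [134.6   2.9 133.2]
54 286 369 [129.4   2.5 133.1]
top row of shoulder 8 [168.3   3.2 133.8]
[72.  -0.6 17.8]
[ 51.2 -50.4  17.7]
[51.3 48.5 17.1]
[  1.4 -70.7  17. ]
[ 1.8 69.5 16.1]
centre [ 1.77286417 -0.69962181] 70.0667531206041
[ 8.12777779e-02 -4.51579339e+01  4.48099289e+01 -9.03051889e+01
  8.99778522e+01]
rim circ ((0.8523202538490295, -0.7561328411102295), 94.84591674804688) 95.20888437138753 -95.6005676481159 94.08965870356911
127 [327.96850394  18.71653543] [ 521.6873887  -296.71738595]
130 [306.87692308  28.73846154] [ 503.11857396 -288.40687058]
129 [348.88372093  28.48837209] [ 528.72402636 -315.62856521]
117 [298.96581197  51.98290598] [ 484.23604935 -295.84238249]
115 [356.88695652  51.8       ] [ 520.11046992 -334.13541476]
79 [327.65822785  63.44303797] [ 494.99625889 -321.42483865]
69 [307.69565217  72.07246377] [ 477.1293899 -312.9876732]
80 [347.9875  72.1875] [ 502.34915915 -340.18622184]
```

>>> play_rows(
  slide=[
    [40, 1, 0],
    [85, 2, 0],
    [120, 3, 0],
    [127.5, 3.2, 0],
    [127.5, 3.2, 0],
  ],
  turn=[0, 0, 0, 0, 0],
  fingers=[0, 0, 0, 0, 0],
)

```text
clock: 7.05
eef_pos: [502.0, -316.1, 217.0]
tool_rot: [-3.135, -0.017, 0.754]
force: [-0.2, -0.1, -4.8]
width: 14.0
```

```bash
python3 -c "
from h import *
p,im,d,C=shot('scene','s6.png');cv2.imwrite('pics/s6c.png',cv2.resize(im[170:330,100:330],None,fx=3,fy=3))
go(502.5,-314.5,215,42.9)"
```

```text
t 7.1 pos [ 501.  -317.5  217. ] rpy [-3.135 -0.016  0.752] w 13.9 F [-0.7  0.1 -4.7]
slide [ 3.1 -1.2  2. ] turn 0.003 deg 0.2 rows 0.1
```

The scene view shows the carousel level above the hub, with its teeth roughly in line. I descend in stages and watch the force.

>>> play_rows(
  slide=[
    [0.5, 0, 12],
    [0.5, 0, 24],
    [0.5, 0, 36],
    [0.5, 0, 36],
  ],
  turn=[0, 0, 0, 0],
  fingers=[0, 0, 0, 0],
)

```text
clock: 7.6
eef_pos: [500.6, -316.4, 179.4]
tool_rot: [-3.132, -0.015, 0.751]
force: [-0.9, -0.8, -4.8]
width: 14.0
```

```bash
python3 -c "
from h import *
print(ctrl.read_state()['torque']);go(501.6,-317.9,168,42.9)"
```

```text
[-0.0637761  -0.00273147 -0.03159649]
t 7.6 pos [ 500.6 -316.4  179.4] rpy [-3.132 -0.015  0.751] w 14.0 F [-0.9 -0.8 -4.8]
slide [-0.5  1.8 11.4] turn 0.002 deg 0.1 rows 0.2
```

>>> play_rows(
  slide=[
    [0, 1, 6],
    [0, 1.5, 11],
    [0, 1.5, 15],
    [0, 1.5, 19],
    [0, 1.5, 19],
  ],
  turn=[0, 0, 0, 0, 0],
  fingers=[0, 0, 0, 0, 0],
)

```text
clock: 8.22
eef_pos: [501.6, -317.1, 160.1]
tool_rot: [-3.132, -0.015, 0.751]
force: [0.7, -0.7, -4.9]
width: 14.0
```

>>> play_rows(
  slide=[
    [0, 0, 4],
    [0, 0, 7],
    [0, 0, 9],
    [0, 0, 10],
    [0, 0, 10],
  ],
  turn=[0, 0, 0, 0, 0],
  fingers=[0, 0, 0, 0, 0],
)

```text
clock: 8.85
eef_pos: [501.8, -316.7, 150.6]
tool_rot: [-3.132, -0.015, 0.751]
force: [-0.4, 1.4, 1.1]
width: 14.0
```

>>> play_rows(
  slide=[
    [0, 0, 1],
    [0, 0, 1],
    [0, 0, 0.5],
  ],
  turn=[0, 0, 0],
  fingers=[0, 0, 0],
)

```text
clock: 9.22
eef_pos: [501.9, -316.6, 150.6]
tool_rot: [-3.132, -0.016, 0.752]
force: [-1.6, 1.9, 1.4]
width: 14.1
```

>>> play_rows(
  slide=[
    [0, 0, 0],
    [0, 0, 0],
    [0, 0, -30],
    [0, 0, -75],
    [0, 0, -75],
  ],
  turn=[0, 0, 0, 0, 0],
  fingers=[0.6, 0.8, 1, 1, 1],
)

```text
clock: 9.85
eef_pos: [504.1, -319.6, 229.2]
tool_rot: [-3.14, -0.018, 0.751]
force: [0.2, -0.8, -0.5]
width: 85.3
```

Run:
```python
from h import *
p,im,d,C=shot('wrist','w7.png')
s=ctrl.read_state(); Z=C[...,2]
for lo,hi in ((125,142),(155,185)):
  m=(Z>lo)&(Z<hi)&(d>0)&(np.hypot(C[...,0]-502,C[...,1]+315)<98); m[260:]=0
  print(lo,m.sum(),np.median(Z[m]),C[m].mean(0))
# cup floors
p2,im,d,C=shot('scene','s7.png');cv2.imwrite('pics/s7c.png',cv2.resize(im[170:330,100:330],None,fx=3,fy=3))
go(480,20,200,11.5)
```

```text
125 16761 131.93353045937306 [ 510.12661006 -307.71079037  131.63313899]
155 1508 183.42469340217855 [ 504.78106943 -312.80211422  182.3942105 ]
t 9.95 pos [ 501.6 -318.2  225.8] rpy [-3.133 -0.016  0.751] w 85.7 F [-0.5  0.2 -0.7]
slide [ 214.6 -261.6   31.4] turn 0.551 deg 31.5 rows 5.4
```

The carousel is home: the handle top reads 183.4 mm against an expected 184, the ring is level, and the grip released at z 150.6. Next I go to look at the vials.

```bash
python3 -c "
from h import *
go(440,-20,215,11.5)"
```

```text
t 9.95 pos [ 501.6 -318.2  225.8] rpy [-3.133 -0.016  0.751] w 85.7 F [-0.5  0.2 -0.7]
slide [ 158.3 -259.9   15.5] turn 0.551 deg 31.5 rows 4.9
```

>>> play_rows(
  slide=[
    [26, -43, 2],
    [55, -90, 5],
    [90, -147, 8],
    [125, -205, 12],
    [158, -260, 15],
  ],
  turn=[0.1, 0.2, 0.32, 0.44, 0.55],
  fingers=[1, 1, 1, 1, 1],
)

```text
clock: 10.58
eef_pos: [440.8, -29.6, 214.8]
tool_rot: [-3.126, -0.007, 0.197]
force: [0.0, -0.1, 0.4]
width: 85.6
```

>>> play_rows(
  slide=[
    [5, 0, 0],
    [5, 0, 0],
  ],
  turn=[0, 0],
  fingers=[1, 1],
)

```text
clock: 10.82
eef_pos: [445.6, -28.7, 214.1]
tool_rot: [-3.126, -0.006, 0.199]
force: [0.6, -0.7, -0.3]
width: 85.2
```

Run:
```python
from h import *
p,im,d,C=shot('wrist','w8.png')
go(440,-20,215,11.5)
```

```text
t 10.88 pos [445.6 -29.7 214.2] rpy [-3.126 -0.006  0.197] w 85.3 F [0.1 0.2 0.1]
slide [ -3.6 -10.6  -0.7] turn -0.004 deg -0.2 rows 0.2
```

The wrist view shows vial a (left in the image) from cap (288,168) to foot end (292,105). Vial b (right) runs from (361,168) to (358,105). I fit a 13.75 mm radius cylinder to each vial's depth points.

```bash
cat > vf.py <<'E'
from h import *
from scipy.optimize import least_squares
def fit(C,d,s,e0=45,zmin=45):
    """cylinder fit to points in mask s; returns centroid-near axis point, direction foot->cap, extents"""
    V=C[s&(C[...,2]>zmin)&(d>0)]
    mu=V.mean(0)
    def ax(q): a,e=q[:2]; return np.array([-np.cos(a)*np.cos(e),-np.sin(a)*np.cos(e),np.sin(e)])
    def pt(q): return mu+np.array([q[2],q[3],-10.0]) if e0<70 else mu+np.array([q[2],q[3],0])
    def f(q):
        r=V-pt(q); u=ax(q); return np.linalg.norm(np.cross(r,u),axis=1)-13.7
    o=least_squares(f,[0.2,np.radians(e0),-5,0],loss='soft_l1')
    u=ax(o.x); P=pt(o.x); t=(V-P)@u; lo,hi=np.percentile(t,[1,99.3])
    return P,u,lo,hi,np.degrees(o.x[:2]),np.abs(f(o.x)).mean(),len(V)
E
python3 - <<'E'
from vf import *
im=cv2.imread('pics/w8.png'); d=np.load('pics/w8.npy'); p=vision.camera_params('wrist');C=cloud(p,d)
hsv=cv2.cvtColor(im,cv2.COLOR_BGR2HSV)
for n,u0,u1 in (('a',276,305),('b',345,374)):
    s=np.zeros((400,640),bool); s[97:182,u0:u1]=1
    # keep amber or bright white
    s&=((hsv[...,1]>120)&(hsv[...,0]<25))|((hsv[...,2]>215)&(hsv[...,1]<50))
    P,u,lo,hi,ang,res,N=fit(C,d,s)
    cap=P+u*hi; foot=cap-98*u
    print(n,N,ang,'res',res.round(2),'cap',cap.round(1),'foot',foot.round(1),'len vis',(hi-lo).round(1))
    # robust: crest via coloured bands: boundary points
E
```

```text
a 1234 [11.00963843 44.40377668] res 0.51 cap [455.   13.3  98.9] foot [523.7  26.7  30.3] len vis 88.5
b 1242 [11.18547589 44.31642778] res 0.47 cap [469.  -59.5  99. ] foot [537.7 -45.9  30.5] len vis 88.4
```

Both fits agree with the given geometry: 44.4° lean, foot centre at z about 30, and a residual of 0.5 mm.

- **Grasp:** I grip vial b about 72 mm from its foot, jaws across it and part-open to clear the neighbouring vial.
- **Uprighting:** the tool can't tilt, so I push the foot against the sampler's fixed front face to turn the vial in the grip.

```bash
python3 -c "
from h import *
go(487.2,-55.9,135,11.2);go(487.2,-55.9,62,11.2)"
```

```text
t 10.88 pos [445.6 -29.7 214.2] rpy [-3.126 -0.006  0.197] w 85.3 F [0.1 0.2 0.1]
slide [35.1 35.1 78.9] turn 0.001 deg 0.1 rows 1.5
t 10.88 pos [445.6 -29.7 214.2] rpy [-3.126 -0.006  0.197] w 85.3 F [0.1 0.2 0.1]
slide [ 34.7  36.2 151.9] turn 0.001 deg 0.1 rows 2.6
```

>>> play_rows(
  slide=[
    [18, 17, 20],
    [35, 35, 50],
    [35, 35, 79],
    [35, 35.5, 79],
    [35, 35.5, 79],
  ],
  turn=[0, 0, 0, 0, 0],
  fingers=[0.55, 0.55, 0.55, 0.55, 0.55],
)

```text
clock: 11.5
eef_pos: [487.4, -57.5, 135.4]
tool_rot: [-3.127, -0.007, 0.195]
force: [-0.1, 0.7, 0.9]
width: 47.3
```

Run:
```python
from vf import *
p,im,d,C=shot('wrist','w9.png')
go(487.2,-55.9,62,11.2)
```

```text
t 11.55 pos [487.8 -57.2 135.8] rpy [-3.127 -0.008  0.195] w 46.9 F [0.2 0.4 0.5]
slide [-0.9 -0.3 73.8] turn -0.0 deg -0.0 rows 1.2
```

Vial b at u≈324 lies centred between the fingers (270 to 380). I descend and close.

>>> play_rows(
  slide=[
    [-0.5, 0, 30],
    [-1, 0, 58],
    [-1, 0, 74],
    [-1, 0, 74],
    [-1, 0, 74],
  ],
  turn=[0, 0, 0, 0, 0],
  fingers=[0.55, 0.55, 0.55, 0.5, 0],
)

```text
clock: 12.18
eef_pos: [488.0, -56.2, 63.1]
tool_rot: [-3.127, -0.01, 0.195]
force: [-0.4, 0.2, 2.2]
width: 26.1
```

>>> play_rows(
  slide=[
    [0, 0, 0],
    [0, 0, 0],
    [0, 0, 0],
  ],
  turn=[0, 0, 0],
  fingers=[0, 0, 0],
)

```text
clock: 12.55
eef_pos: [487.8, -56.4, 63.4]
tool_rot: [-3.128, -0.01, 0.195]
force: [-1.5, -0.8, 2.3]
width: 23.4
```

>>> play_rows(
  slide=[
    [0, 0, -8],
    [0, 0, -30],
    [0, 0, -70],
    [0, 0, -115],
    [0, 0, -115],
  ],
  turn=[0, 0, 0, 0, 0],
  fingers=[0, 0, 0, 0, 0],
)

```text
clock: 13.18
eef_pos: [489.9, -58.5, 181.9]
tool_rot: [-3.13, -0.018, 0.195]
force: [0.1, 0.0, -1.0]
width: 23.8
```

Run:
```python
from vf import *
p,im,d,C=shot('wrist','w10.png')
p,im,d,C=shot('scene','s10.png');cv2.imwrite('pics/s10c.png',cv2.resize(im[90:290,180:400],None,fx=2.7,fy=2.7))
go(308,-390,178,-2)
```

```text
t 13.28 pos [487.1 -58.2 178.7] rpy [-3.128 -0.011  0.195] w 23.4 F [ 0.8  1.  -1.1]
slide [-240.1  290.7   -5.8] turn 0.23 deg 13.2 rows 6.0
```

Vial b is held at 45° in the jaws. I fit its pose in the grip, then carry it round to the sampler's front face.

```bash
cat >> vf.py <<'E'
def hand(name,e0=45,box=(270,380,100,300)):
    p=vision.camera_params('wrist'); s=ctrl.read_state(); im,d=vision.get_image('wrist'); cv2.imwrite('pics/'+name,im)
    C=cloud(p,d); hsv=cv2.cvtColor(im,cv2.COLOR_BGR2HSV)
    m=np.zeros((400,640),bool); m[box[2]:box[3],box[0]:box[1]]=1
    am=(hsv[...,1]>120)&(hsv[...,0]<25)
    M=R.from_euler('xyz',s['tool_rot']).as_matrix()
    T=(C-s['eef_pos'])@M   # tool coords
    near=(np.abs(T[...,1])<18)&(T[...,2]<110)&(T[...,2]>-60)
    wh=(hsv[...,2]>120)&(hsv[...,1]<50)
    return T,d,m&near&(am|wh),im
E
python3 - <<'E'
from vf import *
T,d,m,im=hand('w11.png')
o=im.copy(); o[m]=(0,255,0); cv2.imwrite('pics/w11m.png',o)
V=T[m&(d>0)]; 
def f(q):
    a,e,x,y=q; u=np.array([-np.cos(e),np.sin(a),-np.sin(e)]);u/=np.linalg.norm(u); return np.linalg.norm(np.cross(V-np.array([x,y,-19]),u),axis=1)-13.7
o=least_squares(f,[0,.78,0,0],loss='soft_l1'); print(len(V),o.x,np.degrees(o.x[:2]),np.abs(o.fun).mean())
a,e,x,y=o.x;u=np.array([-np.cos(e),np.sin(a),-np.sin(e)]);t=(V-np.array([x,y,-19]))@u;print(np.percentile(t,[1,50,99]))
go(298,-390,178,-2)
E
```

```text
6831 [ 0.00696396  0.76233832 -2.17253522 -1.20538819] [ 0.39900552 43.67876834] 0.761627509366805
[-71.85212208 -13.84026374  23.64967652]
t 13.32 pos [486.4 -58.1 177.9] rpy [-3.127 -0.009  0.195] w 23.5 F [-0.8 -0.  -0.6]
slide [-249.2  288.9   -6.4] turn 0.23 deg 13.2 rows 6.1
```

The mask covers the held vial from (325,133) to (325,292). It lies in the tool's x-z plane at 43.7°, with the foot 73 mm from the grasp point.

>>> play_rows(
  slide=[
    [-30, 36, -4],
    [-62, 72, -6],
    [-94, 108, -6],
    [-125, 144, -6],
    [-156, 180, -6],
  ],
  turn=[0.04, 0.08, 0.12, 0.17, 0.2],
  fingers=[0, 0, 0, 0, 0],
)

```text
clock: 13.95
eef_pos: [366.7, -265.7, 178.6]
tool_rot: [-3.124, -0.003, -0.006]
force: [1.1, -0.4, -1.7]
width: 23.8
```

```bash
python3 -c "
from h import *
go(298,-390,178,-2)"
```

```text
t 13.95 pos [ 366.7 -265.7  178.6] rpy [-3.124e+00 -3.000e-03 -6.000e-03] w 23.8 F [ 1.1 -0.4 -1.7]
slide [-68.  124.6  -1.8] turn 0.029 deg 1.7 rows 2.3
```

>>> play_rows(
  slide=[
    [-36, 50, 0],
    [-70, 95, 0],
    [-70, 124, 20],
    [-70, 124, 70],
    [-70, 124, 105],
  ],
  turn=[0.02, 0.03, 0.03, 0.03, 0.03],
  fingers=[0, 0, 0, 0, 0],
)

```text
clock: 14.58
eef_pos: [294.9, -386.4, 68.3]
tool_rot: [-3.121, -0.0, -0.037]
force: [0.7, -0.2, 0.2]
width: 23.6
```

Run:
```python
from vf import *
T,d,m,im=hand('w12.png')
s=ctrl.read_state(); p=vision.camera_params('wrist'); C=cloud(p,d)
# sampler front edge in wrist depth: points z 74..86
mm=(C[...,2]>74)&(C[...,2]<88)&(d>0)&(C[...,0]<520)&(C[...,1]<-340)&(C[...,1]>-430)
P=C[mm]
for y in (-420,-400,-380,-360): q=P[np.abs(P[:,1]-y)<5]; print(y,len(q),np.percentile(q[:,0],[0.5,2]) if len(q) else 0)
go(298,-390,55,-2)
```

```text
-420 1870 [369.58764369 371.35256426]
-400 2053 [298.38798833 303.64013984]
-380 2586 [305.20292852 306.98428671]
-360 2015 [371.27493665 372.58475646]
t 14.62 pos [ 293.4 -384.    65. ] rpy [-3.116  0.004 -0.036] w 23.3 F [-0.9  0.2 -4. ]
slide [4.8 6.1 9.8] turn -0.001 deg -0.0 rows 0.2
```

The front wall's top edge is at row 105, and its buttons are at u 255, 290 and 322, right ahead of the vial. I shift about 21 mm to the right, to the plain wall between the buttons and the corner at u 405.

```bash
python3 -c "
from h import *
go(305,-406,56,-2)"
```

```text
t 14.62 pos [ 293.4 -384.    65. ] rpy [-3.116  0.004 -0.036] w 23.3 F [-0.9  0.2 -4. ]
slide [12.4 21.8  8.4] turn -0.001 deg -0.0 rows 0.4
```

>>> play_rows(
  slide=[
    [4, 12, 3],
    [12, 22, 8],
    [12, 22, 8],
  ],
  turn=[0, 0, 0],
  fingers=[0, 0, 0],
)

```text
clock: 15.0
eef_pos: [306.2, -408.2, 57.0]
tool_rot: [-3.119, 0.002, -0.036]
force: [-0.0, -0.3, -1.0]
width: 23.6
```

Run:
```python
from vf import *
T,d,m,im=hand('w13.png')
go(311,-406,56,-2)
```

```text
t 15.05 pos [ 305.5 -407.3   57.1] rpy [-3.118e+00  3.000e-03 -3.600e-02] w 24.1 F [-0.9  0.5 -1.4]
slide [ 5.5 -1.4  1.1] turn -0.001 deg -0.0 rows 0.1
```

>>> play_rows(
  slide=[
    [5, 0, 0],
    [10, 0, -4],
    [15.5, 0, -10],
    [21, 0, -15],
    [27, 0, -20],
  ],
  turn=[0, 0, 0, 0, 0],
  fingers=[0, 0, 0, 0, 0],
)

```text
clock: 15.68
eef_pos: [329.9, -407.4, 77.2]
tool_rot: [-3.115, 0.007, -0.036]
force: [-4.5, 0.3, -0.2]
width: 21.1
```

Run:
```python
from vf import *
T,d,m,im=hand('w14.png')
go(358,-408,87,-2)
```

```text
t 15.72 pos [ 331.6 -407.8   77.9] rpy [-3.116  0.005 -0.035] w 21.1 F [-3.7  1.   1.9]
slide [26.3 -1.  -9.2] turn -0.0 deg -0.0 rows 0.4
```

The vial is rotating upright against the wall at only about 4 N. I continue the arc.

>>> play_rows(
  slide=[
    [6, 0, -4],
    [12, 0, -7],
    [18, 0, -9],
    [23, 0, -10.5],
    [27, 0, -11],
  ],
  turn=[0, 0, 0, 0, 0],
  fingers=[0, 0, 0, 0, 0],
)

```text
clock: 16.35
eef_pos: [359.8, -409.2, 88.9]
tool_rot: [-3.117, 0.004, -0.035]
force: [-0.2, -0.3, -0.6]
width: 0.2
```

Run:
```python
from vf import *
T,d,m,im=hand('w15.png')
im,d=vision.get_image('scene');cv2.imwrite('pics/s15c.png',cv2.resize(im[150:330,90:300],None,fx=3,fy=3))
go(361,-408,89,-2)
```

```text
t 16.45 pos [ 359.6 -409.1   88.8] rpy [-3.117  0.004 -0.034] w -0.3 F [-0.6  0.9 -0.6]
slide [ 1.3 -1.1 -0.2] turn 0.0 deg 0.0 rows 0.0
```

The vial slipped out of the pads and the fingers shut to 0. I need to see where it went.

Run:
```python
from h import *
p,im,d,C=shot('top','t16.png')
cv2.imwrite('pics/t16c.png',cv2.resize(im[220:330,380:540],None,fx=5,fy=5,interpolation=2))
s=cv2.imread('pics/s15c.png')
im,d=vision.get_image('scene');cv2.imwrite('pics/s16c.png',cv2.resize(im[200:270,100:180],None,fx=9,fy=8,interpolation=2))
print(ctrl.read_state()['force'])
```

```text
[-0.07242106  0.3945114   0.0584818 ]
```

Vial b now lies nearly flat on the bench, its foot towards the sampler wall and its cap towards the robot. I raise the gripper clear and measure it.

>>> play_rows(
  slide=[
    [0, 0, -15],
    [-10, 0, -40],
    [-30, 0, -80],
    [-50, 0, -110],
    [-50, 0, -110],
  ],
  turn=[0, 0, 0, 0, 0],
  fingers=[0, 0, 0.3, 0.5, 0.6],
)

```text
clock: 17.18
eef_pos: [308.4, -412.0, 202.0]
tool_rot: [-3.121, 0.002, -0.038]
force: [0.8, 0.1, 0.2]
width: 51.0
```

Run:
```python
from vf import *
p=vision.camera_params('wrist'); im,d=vision.get_image('wrist'); cv2.imwrite('pics/w17.png',im); C=cloud(p,d)
hsv=cv2.cvtColor(im,cv2.COLOR_BGR2HSV); am=(hsv[...,1]>120)&(hsv[...,0]<25)&(d>0)
P=C[am]; P=P[(P[:,0]<400)&(P[:,1]<-330)]
print(len(P),P.mean(0),P.min(0),P.max(0))
go(300,-408,200,-2)
```

```text
758 [ 304.95684214 -407.23020261   26.96595637] [ 2.58316448e+02 -4.74069223e+02 -4.61896909e-01] [ 340.06964744 -386.63377765  326.13609148]
t 17.23 pos [ 309.1 -410.9  200.4] rpy [-3.119e+00  3.000e-03 -3.700e-02] w 51.1 F [ 0.3 -0.  -0.1]
slide [-9.2 -2.5  0.5] turn -0.002 deg -0.1 rows 0.2
```

Run:
```python
from vf import *
p=vision.camera_params('wrist'); s=ctrl.read_state(); M=R.from_euler('xyz',s['tool_rot']).as_matrix(); Mc=R.from_euler('xyz',p['rotation']).as_matrix()
# lying vial
f=ray(p,324,151.5,14); c=ray(p,327,227.5,10); print('foot',f,'cap',c,np.linalg.norm(c-f),np.degrees(np.arctan2(*(f-c)[1::-1])), s['qpos'].round(2))
o=M.T@(p['position']-s['eef_pos'])
def pl(v):
    r=M.T@Mc@np.array([(325-p['cx'])/p['fx'],-(v-p['cy'])/p['fy'],-1]); t=-o[1]/r[1] if abs(r[1])>.05 else None
    return r
# tool-frame: for a hypothesised tilt th (from vertical), project foot-top-rim, cap top/bottom rim points, G at (-1,0,-17)
def pr(P):
    c=Mc.T@M@(np.array(P)-o); return p['cy']-p['fy']*c[1]/-c[2]
G=np.array([-1,0,-17.])
for th in (44,35,28,22,15,5):
    t=np.radians(th); u=np.array([-np.sin(t),0,-np.cos(t)]); n=np.array([np.cos(t),0,-np.sin(t)])
    print(th,'cap far rim',pr(G+25*u+13.5*n).round(),'cap near rim',pr(G+25*u-13.5*n).round(),'cap/amber far',pr(G+5*u+13.6*n).round(),'amber/label',pr(G-15*u+13.6*n).round())
```

```text
foot [ 339.02176813 -405.96859935   14.        ] cap [ 237.69125844 -406.20674866   10.        ] 101.4097081642466 0.1346576172981083 [ 0.85  0.45  0.05  1.88 -0.05  0.82 -0.69]
44 cap far rim 282.0 cap near rim 294.0 cap/amber far 243.0 amber/label 209.0
35 cap far rim 275.0 cap near rim 296.0 cap/amber far 238.0 amber/label 208.0
28 cap far rim 268.0 cap near rim 296.0 cap/amber far 235.0 amber/label 208.0
22 cap far rim 262.0 cap near rim 296.0 cap/amber far 232.0 amber/label 208.0
15 cap far rim 255.0 cap near rim 295.0 cap/amber far 229.0 amber/label 209.0
5 cap far rim 244.0 cap near rim 292.0 cap/amber far 226.0 amber/label 211.0
```

Run:
```python
import cv2
a=[cv2.imread(f'pics/w{k}.png')[120:320,260:390] for k in (13,14)]
cv2.imwrite('pics/cmp.png',cv2.resize(cv2.hconcat(a),None,fx=2.9,fy=2.9))
```

```text
(no output)
```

The vial lies flat along world x, with its foot at (339,-406) and cap end at about (240,-406).

**New plan for vial b:** grip it, rest the cap end on the sampler's side edge and lower the gripper. The edge then levers the cap up without pushing along the vial's axis, which is how the last attempt failed.

**For vial a:** turn the jaws into the plane of its lean, so that closing the pads uprights it.

```bash
python3 -c "
from h import *
go(273,-406,50,0);go(273,-406,5,0)"
```

```text
t 17.23 pos [ 309.1 -410.9  200.4] rpy [-3.119e+00  3.000e-03 -3.700e-02] w 51.1 F [ 0.3 -0.  -0.1]
slide [-3.580e+01 -1.000e-01  1.506e+02] turn -0.037 deg -2.1 rows 2.5
t 17.23 pos [ 309.1 -410.9  200.4] rpy [-3.119e+00  3.000e-03 -3.700e-02] w 51.1 F [ 0.3 -0.  -0.1]
slide [-35.7   0.9 195.6] turn -0.037 deg -2.1 rows 3.2
```

>>> play_rows(
  slide=[
    [-18, 0, 50],
    [-36, 0, 100],
    [-36, 0, 150],
    [-36, 0.5, 165],
    [-36, 0.5, 165],
  ],
  turn=[-0.02, -0.037, -0.037, -0.037, -0.037],
  fingers=[0.6, 0.6, 0.6, 0.6, 0.6],
)

```text
clock: 17.85
eef_pos: [273.1, -405.7, 34.9]
tool_rot: [-3.117, 0.003, 0.001]
force: [-0.9, -0.7, 1.1]
width: 51.3
```

Run:
```python
from vf import *
T,d,m,im=hand('w18.png')
go(273,-406,5,0)
```

```text
t 17.9 pos [ 273.6 -406.6   36. ] rpy [-3.119e+00  2.000e-03  1.000e-03] w 51.3 F [-0.  -0.2 -0.3]
slide [-0.5  0.1 31. ] turn 0.001 deg 0.1 rows 0.5
```

The vial is straight between the fingers, from foot (329,122) to cap (330,268). I descend and grip.

>>> play_rows(
  slide=[
    [0, 0, 15],
    [0, 0, 27],
    [0, 0, 32],
    [0, 0, 32],
    [0, 0, 32],
  ],
  turn=[0, 0, 0, 0, 0],
  fingers=[0.6, 0.6, 0.6, 0.3, 0],
)

```text
clock: 18.52
eef_pos: [273.6, -406.1, 4.2]
tool_rot: [-3.119, 0.002, 0.001]
force: [-0.7, -0.2, -0.3]
width: 15.4
```

>>> play_rows(
  slide=[
    [0, 0, 0],
    [0, 0, 0],
    [0, 0, -10],
    [0, 0, -40],
    [0, 0, -60],
  ],
  turn=[0, 0, 0, 0, 0],
  fingers=[0, 0, 0, 0, 0],
)

```text
clock: 19.15
eef_pos: [273.9, -407.8, 65.8]
tool_rot: [-3.12, 0.001, 0.001]
force: [1.2, 0.4, -0.5]
width: 0.1
```

Run:
```python
from vf import *
T,d,m,im=hand('w19.png')
go(430,-150,165,88)
```

```text
t 19.2 pos [ 274.7 -409.    67.7] rpy [-3.123e+00 -1.000e-03  1.000e-03] w -0.2 F [ 0.2 -0.3  1.6]
slide [ 155.6 -260.6  -92.3] turn -1.535 deg -88.0 rows 8.2
```

The fingers read 15 and then 0: gripped near their tips at full force, they splay and squeeze the round vial out downward. That also explains the first loss. I retry with the fingers commanded only a little under the vial's diameter, for a softer squeeze.

>>> play_rows(
  slide=[
    [0, -2, 0],
    [0, -3, 10],
    [0, -3, 40],
    [0, -3, 63],
    [0, -3, 64],
  ],
  turn=[0, 0, 0, 0, 0],
  fingers=[0.6, 0.6, 0.6, 0.6, 0.5],
)

```text
clock: 19.82
eef_pos: [273.4, -402.8, 1.4]
tool_rot: [-3.119, 0.002, 0.001]
force: [0.1, 0.5, 0.2]
width: 42.7
```

>>> play_rows(
  slide=[
    [0, 0, 0.5],
    [0, 0, 0.5],
    [0, 0, 0.5],
    [0, 0, 0.5],
  ],
  turn=[0, 0, 0, 0],
  fingers=[0.35, 0.28, 0.28, 0.28],
)

```text
clock: 20.32
eef_pos: [273.7, -403.0, 1.3]
tool_rot: [-3.12, 0.001, 0.001]
force: [-0.1, 1.2, -0.0]
width: 23.8
```

Run:
```python
from vf import *
T,d,m,im=hand('w20.png')
cv2.imwrite('pics/w20c.png',cv2.resize(im[100:330,240:410],None,fx=3.4,fy=2.6))
s=ctrl.read_state();print(s['width'],s['force'])
```

```text
23.714700150597253 [ 0.77225329 -0.41811035 -0.17362537]
```

The close view shows the vial narrowing to a shoulder just before the cap (crop rows 400–440). My pads were on that taper, so the grip was off the full diameter. I shift about 15 mm towards the foot, onto the plain cylinder.

>>> play_rows(
  slide=[
    [0, 0, 0],
    [8, 0, 0],
    [15, 0, 0],
    [15, 0, 0],
    [15, 0, 0],
  ],
  turn=[0, 0, 0, 0, 0],
  fingers=[0.45, 0.45, 0.45, 0.28, 0.28],
)

```text
clock: 21.0
eef_pos: [288.6, -402.8, 1.2]
tool_rot: [-3.119, 0.002, 0.001]
force: [0.4, 0.3, 0.8]
width: 23.9
```

>>> play_rows(
  slide=[
    [0, 0, 0],
    [0, 0, 0],
  ],
  turn=[0, 0],
  fingers=[0.26, 0.24],
)

```text
clock: 21.25
eef_pos: [288.3, -402.8, 1.2]
tool_rot: [-3.119, 0.002, 0.001]
force: [0.7, -0.6, 0.0]
width: 20.3
```

Run:
```python
from vf import *
T,d,m,im=hand('w21.png')
cv2.imwrite('pics/w21c.png',cv2.resize(im[100:330,240:410],None,fx=3.4,fy=2.6))
s=ctrl.read_state();print(s['width'],s['force'],s['eef_pos'])
```

```text
20.5671481494846 [ 0.13290758  0.41142777 -0.14368854] [ 288.36759971 -402.84925413    1.1676781 ]
```

The pads have tilted: their upper parts are closer together than the vial is wide, so the tips splay on a contact this low. A gentle squeeze may still hold. I try a slow, small lift.

>>> play_rows(
  slide=[
    [0, 0, -2],
    [0, 0, -5],
    [0, 0, -10],
    [0, 0, -15],
    [0, 0, -15],
  ],
  turn=[0, 0, 0, 0, 0],
  fingers=[0.25, 0.25, 0.25, 0.25, 0.25],
)

```text
clock: 21.92
eef_pos: [288.6, -403.6, 16.7]
tool_rot: [-3.12, 0.001, 0.001]
force: [-1.0, 0.3, -0.6]
width: 21.6
```

Run:
```python
from vf import *
T,d,m,im=hand('w22.png')
cv2.imwrite('pics/w22c.png',cv2.resize(im[100:330,240:410],None,fx=3.4,fy=2.6))
V=T[m&(d>0)];V=V[(V[:,0]>10)]; print(len(V),np.percentile(V[:,0],[2,98]),[ (a,np.percentile(V[np.abs(V[:,0]-a)<4][:,2],10).round(1)) for a in (15,25,35,45,52)])
s=ctrl.read_state();print(s['width'],s['force'],s['eef_pos'])
```

```text
3276 [10.97341444 50.91691612] [(15, np.float64(-11.3)), (25, np.float64(-11.3)), (35, np.float64(-10.9)), (45, np.float64(-10.9)), (52, np.float64(-10.7))]
21.229483082072605 [0.23701942 0.29888808 0.46806024] [ 288.50256372 -403.36174717   16.45567352]
```

The vial stayed on the bench. Part-open tips stand farther back than the shut TCP, so I can go lower. I open, go down until the tips nearly touch, and close just to touching.

>>> play_rows(
  slide=[
    [0, 0, 0],
    [0, 0, 8],
    [0, 0, 16],
    [0, 0, 19],
    [0, 0, 20],
  ],
  turn=[0, 0, 0, 0, 0],
  fingers=[0.45, 0.45, 0.45, 0.38, 0.36],
)

```text
clock: 22.6
eef_pos: [288.3, -402.7, -4.0]
tool_rot: [-3.119, 0.002, 0.001]
force: [-0.4, -0.2, 0.3]
width: 30.7
```

>>> play_rows(
  slide=[
    [0, 0, 2],
    [0, 0, 4],
    [0, 0, 6],
  ],
  turn=[0, 0, 0],
  fingers=[0.36, 0.36, 0.36],
)

```text
clock: 22.98
eef_pos: [288.3, -402.6, -10.0]
tool_rot: [-3.119, 0.002, 0.001]
force: [0.5, -1.1, 1.1]
width: 30.7
```

The tips only touch the bench at TCP z≈-10, so with about 30 mm between them they stand 10 mm back. All my vial grips were 10 mm too shallow. I close here.

>>> play_rows(
  slide=[
    [0, 0, -1],
    [0, 0, -1],
    [0, 0, -1],
    [0, 0, -1],
    [0, 0, -1],
  ],
  turn=[0, 0, 0, 0, 0],
  fingers=[0.3, 0.25, 0.2, 0.1, 0],
)

```text
clock: 23.6
eef_pos: [288.4, -402.6, -9.0]
tool_rot: [-3.119, 0.002, 0.001]
force: [-0.2, 0.3, -0.7]
width: 24.4
```

>>> play_rows(
  slide=[
    [0, 0, -1],
    [0, 0, -1],
    [0, 0, -4],
    [0, 0, -10],
    [0, 0, -15],
  ],
  turn=[0, 0, 0, 0, 0],
  fingers=[0, 0, 0, 0, 0],
)

```text
clock: 24.22
eef_pos: [288.5, -403.1, 6.5]
tool_rot: [-3.119, 0.002, 0.001]
force: [-0.2, 0.2, -0.7]
width: 24.6
```

Vial b is held firmly: width 24.6 at full force, with its 0.7 N weight on the wrist. I carry it to the sampler's left side, turning so that the cap points at the sampler.

```bash
python3 -c "
from h import *
go(288,-403,150,20);go(450,-150,150,88)"
```

```text
t 24.23 pos [ 288.5 -403.1    6.5] rpy [-3.119e+00  2.000e-03  1.000e-03] w 24.6 F [-0.2  0.2 -0.7]
slide [  -0.7   -3.3 -143.5] turn -0.348 deg -20.0 rows 2.3
t 24.23 pos [ 288.5 -403.1    6.5] rpy [-3.119e+00  2.000e-03  1.000e-03] w 24.6 F [-0.2  0.2 -0.7]
slide [ 161.5 -256.1 -138.1] turn -1.535 deg -88.0 rows 8.2
```

>>> play_rows(
  slide=[
    [0, -3, -40],
    [0, -20, -90],
    [15, -50, -140],
    [45, -90, -143],
    [80, -128, -143],
  ],
  turn=[-0.15, -0.33, -0.51, -0.69, -0.86],
  fingers=[0, 0, 0, 0, 0],
)

```text
clock: 24.85
eef_pos: [369.3, -277.8, 153.7]
tool_rot: [-3.129, -0.015, 0.865]
force: [0.5, -0.3, -0.8]
width: 24.4
```

```bash
python3 -c "
from h import *
go(450,-150,150,88)"
```

```text
t 24.85 pos [ 369.3 -277.8  153.7] rpy [-3.129 -0.015  0.865] w 24.4 F [ 0.5 -0.3 -0.8]
slide [149.6 -21.5   6.3] turn -0.671 deg -38.5 rows 3.6
```

>>> play_rows(
  slide=[
    [40, -6, 0],
    [85, -12, 2],
    [125, -18, 5],
    [150, -21, 6],
    [150, -21, 6],
  ],
  turn=[-0.17, -0.35, -0.52, -0.67, -0.67],
  fingers=[0, 0, 0, 0, 0],
)

```text
clock: 25.48
eef_pos: [451.5, -148.2, 150.7]
tool_rot: [3.141, -0.02, 1.538]
force: [-0.2, -1.2, -0.3]
width: 24.2
```

Run:
```python
from vf import *
p=vision.camera_params('wrist'); im,d=vision.get_image('wrist'); cv2.imwrite('pics/w23.png',im); C=cloud(p,d)
im,dt=vision.get_image('top'); cv2.imwrite('pics/t23c.png',cv2.resize(im[150:300,290:500],None,fx=3.5,fy=3.5,interpolation=2))
m=(C[...,2]>72)&(C[...,2]<88)&(d>0)
P=C[m]
for x in (400,420,440,460,480): q=P[np.abs(P[:,0]-x)<4]; q=q[(q[:,1]<-170)]; print(x,len(q),np.percentile(q[:,1],[95,98,99.5]) if len(q) else 0)
go(450,-161,110,88)
```

```text
400 25 [-193.38417419 -193.23378485 -193.21075727]
420 139 [-243.32996359 -239.29739047 -237.01852536]
440 0 0
460 0 0
480 7 [-265.99952547 -265.96845914 -265.95292597]
t 25.57 pos [ 449.8 -150.9  150.3] rpy [-3.14  -0.019  1.532] w 24.6 F [-0.2 -0.5 -1. ]
slide [-10.9   0.7  40.1] turn -0.004 deg -0.2 rows 0.7
```

The wall edge is at y≈-194.5. I set the cap about 20 mm over the deck edge at x≈425, clear of the carousel rim, and lower along the lever arc.

```bash
python3 -c "
from h import *
go(425,-168.5,78,88)"
```

```text
t 25.57 pos [ 449.8 -150.9  150.3] rpy [-3.14  -0.019  1.532] w 24.6 F [-0.2 -0.5 -1. ]
slide [-20. -24.  72.] turn -0.004 deg -0.2 rows 1.3
```

>>> play_rows(
  slide=[
    [-15, -15, 15],
    [-20, -24, 40],
    [-20, -24, 65],
    [-20, -24, 72],
    [-20, -24, 72],
  ],
  turn=[0, 0, 0, 0, 0],
  fingers=[0, 0, 0, 0, 0],
)

```text
clock: 26.2
eef_pos: [424.6, -169.2, 78.1]
tool_rot: [-3.139, -0.019, 1.53]
force: [0.1, 0.2, -0.3]
width: 24.6
```

```bash
python3 -c "
from h import *
go(425,-168.5,71,88)
go(425,-165.4,61.5,88)
go(425,-165.8,51,88)
go(425,-169.6,41.6,88)
"
```

```text
t 26.2 pos [ 424.6 -169.2   78.1] rpy [-3.139 -0.019  1.53 ] w 24.6 F [ 0.1  0.2 -0.3]
slide [0.6 0.4 7.1] turn -0.005 deg -0.3 rows 0.1
t 26.2 pos [ 424.6 -169.2   78.1] rpy [-3.139 -0.019  1.53 ] w 24.6 F [ 0.1  0.2 -0.3]
slide [ 3.5  0.3 16.6] turn -0.005 deg -0.3 rows 0.3
t 26.2 pos [ 424.6 -169.2   78.1] rpy [-3.139 -0.019  1.53 ] w 24.6 F [ 0.1  0.2 -0.3]
slide [ 2.9  0.3 27.1] turn -0.005 deg -0.3 rows 0.4
t 26.2 pos [ 424.6 -169.2   78.1] rpy [-3.139 -0.019  1.53 ] w 24.6 F [ 0.1  0.2 -0.3]
slide [-1.1  0.5 36.4] turn -0.005 deg -0.3 rows 0.6
```

>>> play_rows(
  slide=[
    [0.5, 0, 7],
    [2, 0, 12],
    [3.5, 0, 17],
    [3.5, 0, 22],
    [3, 0, 27],
  ],
  turn=[0, 0, 0, 0, 0],
  fingers=[0, 0, 0, 0, 0],
)

```text
clock: 26.82
eef_pos: [426.6, -160.7, 52.3]
tool_rot: [3.14, -0.023, 1.535]
force: [0.9, 15.3, 13.5]
width: 24.6
```

Run:
```python
from vf import *
T,d,m,im=hand('w24.png')
V=T[m&(d>0)]; V=V[np.abs(V[:,1])<12]
for a in range(-40,60,10):
    q=V[np.abs(V[:,0]-a)<3]; 
    if len(q)>20: print(a,len(q),np.percentile(q[:,2],[5,50]).round(1))
cv2.imwrite('pics/w24c.png',cv2.resize(im[100:330,240:410],None,fx=3.4,fy=2.6))
go(425,-169.6,41.6,88); go(425,-174.5,35.7,88)
```

```text
-10 692 [-46.5 -43.5]
0 608 [-40.9 -38.1]
10 628 [-35.5 -32.5]
20 573 [-29.7 -26.9]
30 536 [-23.8 -20.4]
40 522 [-17.8 -14.9]
t 26.88 pos [ 426.4 -160.6   51.8] rpy [ 3.141 -0.023  1.535] w 24.7 F [ 1.  14.   9.7]
slide [-9.3 -1.1  9.9] turn -0.0 deg -0.0 rows 0.2
t 26.88 pos [ 426.4 -160.6   51.8] rpy [ 3.141 -0.023  1.535] w 24.7 F [ 1.  14.   9.7]
slide [-14.3  -1.   15.7] turn -0.0 deg -0.0 rows 0.3
```

The lever works: the vial is now tilted 30° with the width steady at 24.6 and 14 N on the edge. I continue the arc.

>>> play_rows(
  slide=[
    [-5, 0, 3],
    [-7, 0, 7],
    [-9, 0, 10],
    [-12, 0, 13],
    [-14, 0, 16],
  ],
  turn=[0, 0, 0, 0, 0],
  fingers=[0, 0, 0, 0, 0],
)

```text
clock: 27.5
eef_pos: [426.8, -164.8, 36.4]
tool_rot: [3.139, -0.032, 1.544]
force: [-2.1, 26.5, 21.9]
width: 24.7
```

```bash
cat >> vf.py <<'E'
def tilt(name):
    T,d,m,im=hand(name); V=T[m&(d>0)]; V=V[np.abs(V[:,1])<12]
    xs=[];zs=[]
    for a in range(-40,60,5):
        q=V[np.abs(V[:,0]-a)<2.5]
        if len(q)>20: xs.append(a);zs.append(np.percentile(q[:,2],30))
    print(list(zip(xs,np.round(zs,1)))); 
    k=np.polyfit(xs,zs,1); print('deg from horizontal',np.degrees(np.arctan(k[0])))
    cv2.imwrite('pics/'+name[:-4]+'c.png',cv2.resize(im[100:330,240:410],None,fx=3.4,fy=2.6))
E
python3 - <<'E'
from vf import *
tilt('w25.png')
go(425,-180.7,31,88)
E
```

```text
[(-10, np.float64(-55.4)), (-5, np.float64(-54.7)), (0, np.float64(-48.6)), (5, np.float64(-42.3)), (10, np.float64(-36.0)), (15, np.float64(-29.3)), (20, np.float64(-22.7)), (25, np.float64(-16.3)), (30, np.float64(-8.9)), (35, np.float64(-2.5)), (40, np.float64(1.3))]
deg from horizontal 50.903139583896895
t 27.55 pos [ 426.8 -164.9   36.1] rpy [ 3.14  -0.033  1.544] w 24.6 F [-0.9 24.2 11.6]
slide [-16.   -1.4   4.5] turn 0.008 deg 0.5 rows 0.3
```

It is now 53° up and centred in the pads. From here mainly a push towards the wall.

>>> play_rows(
  slide=[
    [-6, 0, 0],
    [-11, 0, 0],
    [-16, 0, 0],
    [-20, 0, 0],
    [-20, 0, 0],
  ],
  turn=[0, 0, 0, 0, 0],
  fingers=[0, 0, 0, 0, 0],
)

```text
clock: 28.18
eef_pos: [426.7, -165.8, 35.8]
tool_rot: [3.14, -0.052, 1.561]
force: [-1.4, 47.0, 13.4]
width: 24.4
```

Run:
```python
from vf import *
tilt('w26.png')
im,d=vision.get_image('scene');cv2.imwrite('pics/s26c.png',cv2.resize(im[150:330,130:340],None,fx=3.3,fy=3.3))
go(425,-182,36,88)
```

```text
[(-10, np.float64(-55.5)), (-5, np.float64(-56.7)), (0, np.float64(-51.2)), (5, np.float64(-44.2)), (10, np.float64(-37.4)), (15, np.float64(-30.5)), (20, np.float64(-23.4)), (25, np.float64(-16.4)), (30, np.float64(-8.4)), (35, np.float64(-2.1)), (40, np.float64(1.9))]
deg from horizontal 51.9684340792283
t 28.27 pos [ 426.7 -165.9   35.8] rpy [ 3.14  -0.052  1.561] w 24.7 F [-0.9 46.1 13.8]
slide [-16.1  -1.5  -1.1] turn 0.025 deg 1.4 rows 0.3
```

Now 47 N gives no more rotation: at full squeeze the pads' own friction needs more torque than this lever gives. I ease the push and soften the grip a little so the vial can turn.

>>> play_rows(
  slide=[
    [2, 0, -1],
    [0, 0, -1],
    [-2, 0, -1],
    [-4, 0, -1],
    [-6, 0, -1],
  ],
  turn=[0, 0, 0, 0, 0],
  fingers=[0.2, 0.26, 0.28, 0.285, 0.29],
)

```text
clock: 28.9
eef_pos: [427.1, -164.7, 36.6]
tool_rot: [3.139, -0.06, 1.566]
force: [-0.6, 25.9, 5.6]
width: 25.2
```

Run:
```python
from vf import *
tilt('w27.png')
go(425,-182,36,88)
```

```text
[(-10, np.float64(-55.3)), (-5, np.float64(-56.2)), (0, np.float64(-50.5)), (5, np.float64(-43.9)), (10, np.float64(-37.6)), (15, np.float64(-30.7)), (20, np.float64(-24.0)), (25, np.float64(-17.2)), (30, np.float64(-9.5)), (35, np.float64(-3.1)), (40, np.float64(1.1))]
deg from horizontal 51.220646548275084
t 28.95 pos [ 427.2 -164.7   36.6] rpy [ 3.139 -0.061  1.566] w 24.8 F [-0.6 23.3  6. ]
slide [-17.3  -2.1  -0.4] turn 0.03 deg 1.7 rows 0.3
```

The lever geometry puts the edge contact at about 81 mm from the foot, in the neck groove under the cap, so a horizontal push is blocked by the shoulder. Instead I swing about that point, going down and in together.

>>> play_rows(
  slide=[
    [-4, 0, 4],
    [-6, 0, 7],
    [-9, 0, 10],
    [-12, 0, 12],
    [-14, 0, 13],
  ],
  turn=[0, 0, 0, 0, 0],
  fingers=[0.28, 0.28, 0.28, 0.28, 0.28],
)

```text
clock: 29.58
eef_pos: [427.6, -167.1, 25.0]
tool_rot: [3.138, -0.071, 1.575]
force: [-4.8, 37.1, 41.4]
width: 25.0
```

Run:
```python
from vf import *
tilt('w28.png')
go(425,-182,36,88)
```

```text
[(-5, np.float64(-59.2)), (0, np.float64(-57.9)), (5, np.float64(-52.1)), (10, np.float64(-37.2)), (15, np.float64(-22.4)), (20, np.float64(-6.0)), (25, np.float64(4.7))]
deg from horizontal 66.71275249247107
t 29.62 pos [ 427.6 -167.1   25. ] rpy [ 3.138 -0.071  1.575] w 25.0 F [-4.3 33.7 34.1]
slide [-14.1  -2.7 -12. ] turn 0.039 deg 2.2 rows 0.3
```

It is now about 72° up, with the foot near the bench (41 N up). I relieve the press by rising 3 mm, soften the grip slightly and push towards the wall for the rest.

>>> play_rows(
  slide=[
    [-2, 0, -3],
    [-6, 0, -3.5],
    [-10, 0, -4],
    [-13, 0, -4],
    [-15, 0, -4],
  ],
  turn=[0, 0, 0, 0, 0],
  fingers=[0.29, 0.295, 0.295, 0.295, 0.295],
)

```text
clock: 30.25
eef_pos: [427.6, -167.4, 28.9]
tool_rot: [3.139, -0.087, 1.586]
force: [-1.8, 44.9, 21.5]
width: 25.6
```

Run:
```python
from vf import *
tilt('w29.png')
im,d=vision.get_image('scene');cv2.imwrite('pics/s29c.png',cv2.resize(im[170:270,200:310],None,fx=6,fy=6,interpolation=2))
go(425,-182,30,88)
```

```text
[(-5, np.float64(-59.4)), (0, np.float64(-57.9)), (5, np.float64(-52.1)), (10, np.float64(-37.6)), (15, np.float64(-23.2)), (20, np.float64(-7.1)), (25, np.float64(4.2))]
deg from horizontal 66.44893996232423
t 30.35 pos [ 427.6 -167.4   29. ] rpy [ 3.138 -0.087  1.587] w 25.4 F [-1.9 42.5 19.2]
slide [-14.4  -2.8  -2.3] turn 0.051 deg 2.9 rows 0.3
```

The wall push is blocked again, but the foot is now only a few mm above the bench. The next option is to press the foot onto the bench and draw the top back away from the wall. As the vial tips past its rim, the downward press itself should stand it flat.

>>> play_rows(
  slide=[
    [2, 0, 5],
    [4, 0, 12],
    [9, 0, 14],
    [15, 0, 14],
    [21, 0, 14],
  ],
  turn=[0, 0, 0, 0, 0],
  fingers=[0.29, 0.29, 0.29, 0.29, 0.29],
)

```text
clock: 30.98
eef_pos: [429.3, -150.7, 17.8]
tool_rot: [3.134, -0.081, 1.581]
force: [-0.4, -4.9, 6.8]
width: 25.5
```

Run:
```python
from vf import *
tilt('w30.png')
go(425,-150,25,88)
```

```text
[(-5, np.float64(-59.1)), (0, np.float64(-57.8)), (5, np.float64(-50.5)), (10, np.float64(-36.9)), (15, np.float64(-23.1)), (20, np.float64(-7.8)), (25, np.float64(3.1))]
deg from horizontal 65.97112480468958
t 31.02 pos [ 429.  -149.    17.8] rpy [ 3.135 -0.082  1.583] w 25.2 F [-0.1 -0.2  9. ]
slide [-0.4 -4.  -7.3] turn 0.047 deg 2.7 rows 0.3
```

The foot slid along the bench, and the friction there is about 0.6. Better idea: lean the vial against the sampler edge, which is stable with that friction, and release it. Then I push its lower body to the wall with nearly closed fingers, so the edge and wall stand it up without any grip torque.

>>> play_rows(
  slide=[
    [-6, 0, -3],
    [-12, 0, -4],
    [-17, 0, -4],
    [-19, 0, -3],
    [-19, 0, -3],
  ],
  turn=[0, 0, 0, 0, 0],
  fingers=[0.25, 0.25, 0.25, 0.25, 0.25],
)

```text
clock: 31.65
eef_pos: [429.1, -162.8, 19.8]
tool_rot: [3.135, -0.088, 1.587]
force: [-1.6, 17.2, 14.2]
width: 25.4
```

Run:
```python
from vf import *
tilt('w31.png')
go(425,-160,25,88)
```

```text
[(-5, np.float64(-59.1)), (0, np.float64(-57.7)), (5, np.float64(-51.2)), (10, np.float64(-37.1)), (15, np.float64(-22.7)), (20, np.float64(-6.9)), (25, np.float64(4.0))]
deg from horizontal 66.33194707544702
t 31.7 pos [ 429.1 -162.8   19.9] rpy [ 3.135 -0.088  1.587] w 25.6 F [-1.6 16.2 13.8]
slide [ 3.3 -4.  -4.9] turn 0.051 deg 2.9 rows 0.3
```

>>> play_rows(
  slide=[
    [2, 0, 0],
    [3, 0, 0],
    [3, 0, 0],
    [3, 0, 0],
  ],
  turn=[0, 0, 0, 0],
  fingers=[0.27, 0.3, 0.34, 0.4],
)

```text
clock: 32.2
eef_pos: [429.0, -160.6, 20.0]
tool_rot: [3.135, -0.088, 1.586]
force: [0.5, 0.1, -0.5]
width: 34.0
```

Run:
```python
from vf import *
tilt('w32.png')
go(425,-160,25,88)
```

```text
[(-5, np.float64(-58.7)), (0, np.float64(-57.7)), (5, np.float64(-49.3)), (10, np.float64(-35.5)), (15, np.float64(-21.4)), (20, np.float64(-5.8)), (25, np.float64(5.0))]
deg from horizontal 66.56216846145257
t 32.25 pos [ 429.  -160.4   20. ] rpy [ 3.135 -0.088  1.586] w 34.3 F [ 0.  -0.5  1. ]
slide [ 0.9 -3.9 -5. ] turn 0.051 deg 2.9 rows 0.3
```

The vial leans by itself against the edge after release. I back off away from the wall, rise, close the fingers to a narrow groove, and come back to push.

>>> play_rows(
  slide=[
    [10, 0, 0],
    [25, 0, 0],
    [42, 0, -6],
    [45, 0, -14],
    [45, 0, -14],
  ],
  turn=[0, 0, 0, 0, 0],
  fingers=[0.42, 0.42, 0.3, 0.15, 0.15],
)

```text
clock: 32.88
eef_pos: [428.9, -116.7, 38.8]
tool_rot: [3.133, -0.087, 1.587]
force: [-0.1, 0.5, -0.7]
width: 12.5
```

Run:
```python
from vf import *
p=vision.camera_params('wrist')
T,d,m,im=hand('w33.png'); C=cloud(p,d)
hsv=cv2.cvtColor(im,cv2.COLOR_BGR2HSV); am=(hsv[...,1]>120)&(hsv[...,0]<25)&(d>0)&(np.hypot(C[...,0]-428,C[...,1]+160)<60)
P=C[am]; print(len(P),P.mean(0) if len(P) else 0)
im,dd=vision.get_image('scene');cv2.imwrite('pics/s33c.png',cv2.resize(im[170:270,200:310],None,fx=6,fy=6,interpolation=2))
go(428,-160,36,88)
```

```text
983 [ 429.1219971  -145.65961782   44.59480372]
t 32.98 pos [ 428.4 -117.4   38.1] rpy [ 3.134 -0.087  1.586] w 12.9 F [-0.1  0.4  0.2]
slide [-42.6  -1.1  -1.6] turn 0.05 deg 2.9 rows 0.7
```

The scene view confirms vial b standing cap up, leaning on the sampler edge by itself. The groove of the nearly closed fingers is lined up behind it. I push its lower body towards the wall.

>>> play_rows(
  slide=[
    [-8, 0, 2],
    [-16, 0, 1],
    [-23, 0, 0],
    [-29, 0, 0],
    [-33, 0, 0],
  ],
  turn=[0, 0, 0, 0, 0],
  fingers=[0.15, 0.15, 0.15, 0.15, 0.15],
)

```text
clock: 33.6
eef_pos: [428.6, -147.7, 35.2]
tool_rot: [3.135, -0.091, 1.587]
force: [-0.7, 11.8, 2.6]
width: 12.8
```

Run:
```python
from vf import *
T,d,m,im=hand('w34.png')
im,dd=vision.get_image('scene');cv2.imwrite('pics/s34c.png',cv2.resize(im[170:270,200:310],None,fx=6,fy=6,interpolation=2))
go(428,-156,36,88)
```

```text
t 33.7 pos [ 428.5 -147.5   35.2] rpy [ 3.135 -0.091  1.588] w 13.1 F [-0.1  6.4  1.2]
slide [-8.4 -0.6 -1.6] turn 0.052 deg 3.0 rows 0.3
```

The groove is now on the vial's outer side at about 6 N. I keep pushing further and watch.

>>> play_rows(
  slide=[
    [-4, 0, 2],
    [-8, 0, 2],
    [-11, 0, 2],
    [-13, 0, 2],
    [-13, 0, 2],
  ],
  turn=[0, 0, 0, 0, 0],
  fingers=[0, 0, 0, 0, 0],
)

```text
clock: 34.33
eef_pos: [429.9, -146.6, 33.9]
tool_rot: [3.132, -0.105, 1.6]
force: [-2.7, 33.3, 24.2]
width: 0.1
```

Run:
```python
from vf import *
T,d,m,im=hand('w35.png')
im,dd=vision.get_image('scene');cv2.imwrite('pics/s35c.png',cv2.resize(im[170:270,200:310],None,fx=6,fy=6,interpolation=2))
go(428,-156,36,88)
```

```text
t 34.42 pos [ 429.9 -146.6   33.9] rpy [ 3.132 -0.105  1.6  ] w -0.1 F [-1.8 33.1 24.3]
slide [-9.1 -2.1 -3.1] turn 0.064 deg 3.7 rows 0.3
```

The push jams: the force is normal to the leaning vial, so it presses the foot into the bench. But the vial is only about 24° off vertical, and that's enough to start its foot in a cup and let the deep bore straighten it. I re-grip it higher on the body, coming in from the side.

>>> play_rows(
  slide=[
    [8, 0, -2],
    [10, 0, -3],
    [10, 0, -3],
    [4, 0, -3],
    [-4, 0, -3],
  ],
  turn=[0.04, 0.06, 0.06, 0.06, 0.06],
  fingers=[0.2, 0.45, 0.45, 0.45, 0.45],
)

```text
clock: 35.05
eef_pos: [429.8, -152.3, 36.2]
tool_rot: [3.139, -0.104, 1.539]
force: [-0.8, 0.8, -0.5]
width: 38.5
```

Run:
```python
from vf import *
T,d,m,im=hand('w36.png'); cv2.imwrite('pics/w36c.png',cv2.resize(im[100:330,240:410],None,fx=3.4,fy=2.6))
go(429,-165,36,88)
```

```text
t 35.1 pos [ 429.8 -153.6   36.1] rpy [ 3.139 -0.104  1.537] w 38.3 F [ 0.  -1.3 -0.9]
slide [-11.4  -0.5  -1.1] turn 0.001 deg 0.1 rows 0.2
```

>>> play_rows(
  slide=[
    [-6, 0, -2],
    [-11, 0, -2],
    [-11, 0, -2],
    [-11, 0, -2],
    [-11, 0, -2],
  ],
  turn=[0, 0, 0, 0, 0],
  fingers=[0.4, 0.3, 0.2, 0, 0],
)

```text
clock: 35.72
eef_pos: [429.3, -163.6, 37.3]
tool_rot: [3.139, -0.105, 1.538]
force: [-0.8, 4.1, 4.8]
width: 25.1
```

>>> play_rows(
  slide=[
    [0, 0, 0],
    [6, 0, -15],
    [15, 0, -50],
    [15, 0, -90],
    [15, 0, -125],
  ],
  turn=[0, 0, 0, 0, 0],
  fingers=[0, 0, 0, 0, 0],
)

```text
clock: 36.35
eef_pos: [429.1, -161.8, 165.3]
tool_rot: [3.138, -0.104, 1.538]
force: [0.1, -0.4, -1.5]
width: 24.6
```

Run:
```python
from vf import *
tilt('w37.png')
go(480,-248,170,88)
```

```text
[(-10, np.float64(-55.4)), (-5, np.float64(-57.0)), (0, np.float64(-49.7)), (5, np.float64(-33.2)), (10, np.float64(-16.5)), (15, np.float64(0.1)), (20, np.float64(17.7))]
deg from horizontal 69.10636491383069
t 36.4 pos [ 431.6 -163.   168.8] rpy [ 3.132 -0.101  1.538] w 25.2 F [ 0.4 -1.3  1.1]
slide [-82.8  51.3  -9.2] turn 0.002 deg 0.1 rows 1.6
```

Vial b is held again, 22.6° off true vertical. I find its foot in the tool frame and plan for the front cup, at about (431.7,-314), where the lean is tangential and clear of the handle.

```bash
cat >> vf.py <<'E'
def foot(name):
    T,d,m,im=hand(name); s=ctrl.read_state(); V=T[m&(d>0)]
    V=V[np.abs(V[:,1])<14]
    def f(q):
        e,x,y=q; u=np.array([-np.cos(e),0,-np.sin(e)]); return np.linalg.norm(np.cross(V-np.array([x,y,0]),u),axis=1)-13.7
    o=least_squares(f,[1.2,0,0],loss='soft_l1'); e,x,y=o.x; u=np.array([-np.cos(e),0,-np.sin(e)]); t=(V-np.array([x,y,0]))@u
    A=np.array([x,y,0]); lo,hi=np.percentile(t,[0.7,99.7]); print('N',len(V),'tool elev',np.degrees(e).round(1),'axis@TCPz',A.round(1),'t',lo.round(1),hi.round(1),'res',np.abs(o.fun).mean().round(2))
    M=R.from_euler('xyz',s['tool_rot']).as_matrix()
    for n,P in (('foot(lo)',A+lo*u),('foot(cap)',A+(hi-98)*u)): print(n,'tool',P.round(1),'world',(M@P+s['eef_pos']).round(1))
    uw=M@u; print('axis world',uw.round(3),'tilt',np.degrees(np.arccos(uw[2])).round(1))
E
python3 - <<'E'
from vf import *
foot('w38.png'); go(431.7,-314,170,88)
E
```

```text
N 4638 tool elev 73.3 axis@TCPz [ 0.6 -0.2  0. ] t -33.1 58.7 res 0.42
foot(lo) tool [10.1 -0.2 31.7] world [ 432.1 -149.7  136.4]
foot(cap) tool [11.9 -0.2 37.7] world [ 432.2 -147.3  130.7]
axis world [-0.022 -0.382  0.924] tilt 22.5
t 36.45 pos [ 431.5 -163.   166.9] rpy [ 3.132 -0.102  1.538] w 24.9 F [ 0.9 -0.4 -0.8]
slide [-149.9    5.4  -18.3] turn 0.002 deg 0.1 rows 2.4
```

```bash
python3 -c "
from h import *
go(431.2,-328.7,192,88)"
```

```text
t 36.45 pos [ 431.5 -163.   166.9] rpy [ 3.132 -0.102  1.538] w 24.9 F [ 0.9 -0.4 -0.8]
slide [-162.3    5.6  -41.7] turn 0.002 deg 0.1 rows 2.7
```

>>> play_rows(
  slide=[
    [-20, 1, -30],
    [-70, 3, -42],
    [-120, 4, -42],
    [-155, 5.6, -42],
    [-162.3, 5.6, -42],
  ],
  turn=[0, 0, 0, 0, 0],
  fingers=[0, 0, 0, 0, 0],
)

```text
clock: 37.08
eef_pos: [429.9, -331.4, 191.4]
tool_rot: [3.134, -0.101, 1.533]
force: [-0.1, 0.0, -1.3]
width: 24.9
```

Run:
```python
from vf import *
foot('w39.png')
im,dd=vision.get_image('scene');cv2.imwrite('pics/s39c.png',cv2.resize(im[170:290,110:290],None,fx=4,fy=4,interpolation=2))
go(431.2,-328.7,160,88)
```

```text
N 6017 tool elev 71.3 axis@TCPz [1.8 0.1 0. ] t -122.6 58.5 res 4.1
foot(lo) tool [4.110e+01 1.000e-01 1.162e+02] world [ 433.1 -278.    80.1]
foot(cap) tool [14.4  0.1 37.4] world [ 431.3 -312.5  155.7]
axis world [-0.023 -0.414  0.91 ] tilt 24.5
t 37.17 pos [ 430.6 -328.8  191.8] rpy [ 3.133 -0.103  1.536] w 24.8 F [ 0.6  0.6 -1.3]
slide [-3.2  0.3 31.6] turn 0.001 deg 0.0 rows 0.5
```

The wrist view shows the target cup mouth at about (325,188), just beyond the vial's foot at (323,192). I check the cup centre by ray.

Run:
```python
from vf import *
p=vision.camera_params('wrist')
im=cv2.imread('pics/w39.png'); cv2.imwrite('pics/w39c.png',cv2.resize(im[140:260,270:400],None,fx=5,fy=5,interpolation=2))
for u,v in ((325,188),(351,127),(416,101)): print(ray(p,u,v,134).round(1))
```

```text
[ 432.3 -307.6  134. ]
[ 454.5 -260.   134. ]
[ 505.4 -242.   134. ]
```

>>> play_rows(
  slide=[
    [2, 1, 8],
    [1.5, 1, 18],
    [1, 1, 26],
    [1, 1, 26],
  ],
  turn=[0, 0, 0, 0],
  fingers=[0, 0, 0, 0],
)

```text
clock: 37.67
eef_pos: [431.5, -324.5, 165.2]
tool_rot: [3.135, -0.104, 1.537]
force: [-0.6, -1.2, -0.8]
width: 25.1
```

Run:
```python
from vf import *
T,d,m,im=hand('w40.png'); cv2.imwrite('pics/w40c.png',cv2.resize(im[140:260,270:400],None,fx=5,fy=5,interpolation=2))
im,dd=vision.get_image('scene');cv2.imwrite('pics/s40c.png',cv2.resize(im[170:290,110:290],None,fx=4,fy=4,interpolation=2))
go(431.2,-325,166,88)
```

```text
t 37.77 pos [ 432. -325.  166.] rpy [ 3.133 -0.103  1.537] w 25.2 F [-0.2 -0.3 -0.2]
slide [ 0.  -0.8 -0. ] turn 0.001 deg 0.0 rows 0.0
```

The foot is inside the mouth without touching (mouth centre u 273, foot u 268 in the crop). I lower a little more, soften the grip and draw the top upright over the cup.

>>> play_rows(
  slide=[
    [-1, 0, 5],
    [0, 0, 9],
    [4, 0, 10],
    [8, 0, 11],
    [12, 0, 11],
  ],
  turn=[0, 0, 0, 0, 0],
  fingers=[0.1, 0.25, 0.28, 0.285, 0.285],
)

```text
clock: 38.4
eef_pos: [432.6, -315.3, 157.0]
tool_rot: [3.132, -0.097, 1.535]
force: [-1.9, -8.9, 4.5]
width: 24.9
```

Run:
```python
from vf import *
tilt('w41.png'); im=cv2.imread('pics/w41.png'); cv2.imwrite('pics/w41c.png',cv2.resize(im[120:330,250:400],None,fx=4,fy=2.8,interpolation=2))
go(431.5,-303,155,88)
```

```text
[(-5, np.float64(-56.9)), (0, np.float64(-52.1)), (5, np.float64(-33.1)), (10, np.float64(-12.8)), (15, np.float64(7.9)), (20, np.float64(25.5)), (25, np.float64(26.0)), (30, np.float64(29.0)), (35, np.float64(29.3)), (40, np.float64(28.5)), (45, np.float64(30.7)), (50, np.float64(31.9)), (55, np.float64(32.0))]
deg from horizontal 56.57110727727887
t 38.45 pos [ 432.7 -315.1  157.2] rpy [ 3.132 -0.097  1.536] w 25.0 F [-1.9 -7.5  2.9]
slide [11.8 -1.6  3.4] turn -0.0 deg -0.0 rows 0.2
```

It turns easily here, at 8 N. I continue.

>>> play_rows(
  slide=[
    [4, 0, 1],
    [8, 0, 2],
    [11, 0, 4],
    [13, 0, 6],
    [14, 0, 8],
  ],
  turn=[0, 0, 0, 0, 0],
  fingers=[0.285, 0.285, 0.285, 0.285, 0.285],
)

```text
clock: 39.08
eef_pos: [432.8, -303.2, 151.6]
tool_rot: [3.131, -0.093, 1.533]
force: [-1.3, -4.9, 2.6]
width: 25.2
```

Run:
```python
from vf import *
tilt('w42.png'); im=cv2.imread('pics/w42.png'); cv2.imwrite('pics/w42c.png',cv2.resize(im[120:330,250:400],None,fx=4,fy=2.8,interpolation=2))
go(431.5,-303,155,88)
```

```text
[(-5, np.float64(-42.3)), (0, np.float64(-43.2)), (5, np.float64(-6.4)), (10, np.float64(18.9)), (15, np.float64(21.4)), (20, np.float64(22.5)), (25, np.float64(22.6)), (30, np.float64(21.8)), (35, np.float64(24.8)), (40, np.float64(25.3)), (45, np.float64(25.5)), (50, np.float64(26.0)), (55, np.float64(26.9))]
deg from horizontal 45.144277754207494
t 39.12 pos [ 432.9 -301.7  151. ] rpy [ 3.132 -0.095  1.534] w 24.8 F [ 0.2 -2.8  0.2]
slide [-1.  -1.3 -4.1] turn -0.002 deg -0.1 rows 0.1
```

About 13° left. Further over, and start down.

>>> play_rows(
  slide=[
    [4, 0, 2],
    [8, 0, 4],
    [11, 0, 7],
    [13, 0, 11],
    [13, 0, 15],
  ],
  turn=[0, 0, 0, 0, 0],
  fingers=[0.285, 0.285, 0.285, 0.285, 0.285],
)

```text
clock: 39.75
eef_pos: [433.6, -286.9, 137.0]
tool_rot: [3.132, -0.095, 1.535]
force: [0.2, -0.2, 0.6]
width: 24.3
```

Run:
```python
from vf import *
tilt('w43.png'); im=cv2.imread('pics/w43.png'); cv2.imwrite('pics/w43c.png',cv2.resize(im[120:330,250:400],None,fx=4,fy=2.8,interpolation=2))
go(431.5,-300,126,88)
```

```text
[(-10, np.float64(-51.3)), (-5, np.float64(-50.3)), (0, np.float64(5.6)), (5, np.float64(5.9)), (10, np.float64(5.3)), (15, np.float64(5.3)), (20, np.float64(7.5)), (25, np.float64(8.0)), (30, np.float64(8.5)), (35, np.float64(9.3)), (40, np.float64(9.8)), (45, np.float64(59.6)), (50, np.float64(61.3)), (55, np.float64(61.8))]
deg from horizontal 54.935614206616314
t 39.8 pos [ 433.3 -286.9  136.5] rpy [ 3.132 -0.095  1.535] w 24.3 F [-0.4  0.4 -0.3]
slide [-14.1  -1.4   9.2] turn -0.001 deg -0.1 rows 0.3
```

Run:
```python
from vf import *
p=vision.camera_params('wrist'); T,d,m,im=hand('w44.png'); C=cloud(p,d)
s=np.zeros((400,640),bool); s[282:325,300:352]=1; s&=(d>0)&(d<120)
print(s.sum(),C[s].mean(0),np.percentile(C[s][:,2],[5,50,95]))
im,dd=vision.get_image('scene');cv2.imwrite('pics/s44c.png',cv2.resize(im[170:290,110:290],None,fx=4,fy=4,interpolation=2))
```

```text
12 [ 434.83146255 -284.93982205  233.85401748] [232.82501384 233.90029983 234.57153748]
```

The vial stands almost upright in the cup. I press it down gently to find the floor.

>>> play_rows(
  slide=[
    [-3, 0, 4],
    [-6, 0, 8],
    [-7, 0, 11],
    [-7, 0, 13],
  ],
  turn=[0, 0, 0, 0],
  fingers=[0.27, 0.27, 0.27, 0.27],
)

```text
clock: 40.4
eef_pos: [433.2, -293.0, 123.1]
tool_rot: [3.132, -0.095, 1.534]
force: [0.2, -0.4, -0.7]
width: 23.1
```

Run:
```python
from vf import *
p=vision.camera_params('wrist'); T,d,m,im=hand('w45.png'); C=cloud(p,d)
cv2.imwrite('pics/w45c.png',cv2.resize(im[180:340,250:400],None,fx=4,fy=3.5,interpolation=2))
# depth on cap
for v in (262,270,280,290,300,310): print(v,d[v,326].round(0),C[v,326].round(0))
```

```text
262 149.0 [ 433. -299.  154.]
270 141.0 [ 433. -301.  162.]
280 134.0 [ 433. -302.  169.]
290 124.0 [ 433. -302.  179.]
300 117.0 [ 433. -303.  186.]
310 114.0 [ 433. -305.  190.]
```

The vial surface runs from (y -299, z 154) to (y -303, z 186): close to vertical, with the cap rim at z≈187, which is the seated height. I release vial b and go up.

>>> play_rows(
  slide=[
    [0, 0, 0],
    [0, 0, 0],
    [0, 0, 0],
    [3, 0, -25],
    [7, 0, -70],
  ],
  turn=[0, 0, 0, 0, 0],
  fingers=[0.32, 0.4, 0.45, 0.45, 0.45],
)

```text
clock: 41.08
eef_pos: [431.4, -291.8, 192.9]
tool_rot: [3.136, -0.098, 1.534]
force: [0.2, -0.5, -0.0]
width: 38.5
```

```bash
python3 -c "
from h import *
go(478.8,20.8,170,11.2)"
```

```text
t 41.08 pos [ 431.4 -291.8  192.9] rpy [ 3.136 -0.098  1.534] w 38.5 F [ 0.2 -0.5 -0. ]
slide [310.4  35.7  53.7] turn 1.339 deg 76.7 rows 7.2
```

>>> play_rows(
  slide=[
    [45, 5, 4],
    [95, 11, 9],
    [145, 17, 14],
    [195, 23, 25],
    [245, 29, 38],
  ],
  turn=[0.17, 0.35, 0.53, 0.71, 0.89],
  fingers=[0.5, 0.5, 0.5, 0.5, 0.5],
)

```text
clock: 41.7
eef_pos: [470.1, -44.0, 179.5]
tool_rot: [-3.07, -0.067, 0.635]
force: [0.1, 0.4, 0.2]
width: 42.8
```

```bash
python3 -c "
from h import *
go(478.8,20.8,135,11.2)"
```

```text
t 41.7 pos [470.1 -44.  179.5] rpy [-3.07  -0.067  0.635] w 42.8 F [0.1 0.4 0.2]
slide [ 42.4 -43.5  50.6] turn 0.44 deg 25.2 rows 2.4
```

>>> play_rows(
  slide=[
    [20, -20, 10],
    [38, -38, 25],
    [42.4, -43.5, 48],
    [42.4, -43.5, 50],
    [42.4, -43.5, 50],
  ],
  turn=[0.18, 0.36, 0.44, 0.44, 0.44],
  fingers=[0.5, 0.5, 0.5, 0.5, 0.5],
)

```text
clock: 42.32
eef_pos: [479.0, 20.2, 135.9]
tool_rot: [-3.049, -0.03, 0.197]
force: [0.2, -0.3, 0.1]
width: 42.7
```

Run:
```python
from vf import *
p=vision.camera_params('wrist'); T,d,m,im=hand('w46.png'); C=cloud(p,d); s0=ctrl.read_state(); M=R.from_euler('xyz',s0['tool_rot']).as_matrix()
hsv=cv2.cvtColor(im,cv2.COLOR_BGR2HSV)
s=((hsv[...,1]>120)&(hsv[...,0]<25))|((hsv[...,2]>170)&(hsv[...,1]<50))
s&=(np.hypot(C[...,0]-489,C[...,1]-20)<50)&(C[...,2]>55)&(np.abs(C[...,1]-20)<22)
P,u,lo,hi,ang,res,N=fit(C,d,s,zmin=55); cap=P+u*hi; ft=cap-98*u
print(N,ang,res.round(2),'cap',cap.round(1),'foot',ft.round(1)); G=ft+64*u; print('G',G.round(1),'tool',(M.T@(G-s0['eef_pos'])).round(1))
go(478.8,20.8,47,11.2)
```

```text
2708 [10.98798277 43.98344504] 1.62 cap [421.7   8.  131.1] foot [490.9  21.4  63. ]
G [445.7  12.6 107.5] tool [-35.3   3.2  27.5]
t 42.38 pos [479.3  20.  136.2] rpy [-3.049 -0.031  0.196] w 42.3 F [-0.3  0.   0.2]
slide [-3.1  7.4 88.8] turn 0.001 deg 0.0 rows 1.4
```

Vial a is between the fingers (cap at (332,235)). The fitted axis passes (478.6,19.0) at z 75, within 1 mm of my earlier measurement. I descend deep and grip.

>>> play_rows(
  slide=[
    [-1, 3, 35],
    [-2, 6, 70],
    [-3, 7, 88],
    [-3, 7, 88],
    [-3, 7, 88],
  ],
  turn=[0, 0, 0, 0, 0],
  fingers=[0.5, 0.5, 0.5, 0.3, 0],
)

```text
clock: 43.0
eef_pos: [479.0, 20.4, 48.7]
tool_rot: [-3.049, -0.031, 0.195]
force: [-0.8, 0.2, -0.7]
width: 25.6
```

>>> play_rows(
  slide=[
    [0, 0, 0],
    [0, 0, 0],
    [0, 0, -15],
    [0, -5, -60],
    [0, -10, -115],
  ],
  turn=[0, 0, 0, 0, 0],
  fingers=[0, 0, 0, 0, 0],
)

```text
clock: 43.62
eef_pos: [474.9, 19.1, 165.7]
tool_rot: [-3.049, -0.03, 0.196]
force: [1.5, 0.3, -1.5]
width: 25.6
```

Run:
```python
from vf import *
foot('w47.png'); go(455,-245,205,-2)
```

```text
N 7323 tool elev 46.0 axis@TCPz [27.8 -0.3  0. ] t -23.6 66.6 res 0.71
foot(lo) tool [44.3 -0.3 17. ] world [522.8  29.9 157.4]
foot(cap) tool [49.6 -0.3 22.6] world [528.2  31.4 152.1]
axis world [-0.698 -0.205  0.687] tilt 46.6
t 43.67 pos [479.1  19.4 172.4] rpy [-3.051 -0.042  0.196] w 25.7 F [1.3 0.  3.3]
slide [-73.6 250.4 -58.5] turn 0.231 deg 13.2 rows 4.3
```

Vial a is firmly held (width 25.6, centred in the pads), with its foot at tool (47,0,20). I carry it to the +y cup at (504,-247), where it leans tangentially and clear of vial b and the handle.

```bash
python3 -c "
from h import *
go(457,-247,190,-2)"
```

```text
t 43.67 pos [479.1  19.4 172.4] rpy [-3.051 -0.042  0.196] w 25.7 F [1.3 0.  3.3]
slide [-72.7 254.1 -43.7] turn 0.231 deg 13.2 rows 4.3
```

>>> play_rows(
  slide=[
    [-10, 35, -22],
    [-25, 85, -35],
    [-42, 140, -42],
    [-58, 195, -44],
    [-70, 240, -44],
  ],
  turn=[0.05, 0.1, 0.15, 0.2, 0.23],
  fingers=[0, 0, 0, 0, 0],
)

```text
clock: 44.3
eef_pos: [456.4, -235.4, 192.9]
tool_rot: [-3.045, -0.022, -0.036]
force: [0.5, -0.0, -0.9]
width: 24.9
```

>>> play_rows(
  slide=[
    [-2, 13, 0],
    [-2, 13, 0],
  ],
  turn=[0, 0],
  fingers=[0, 0],
)

```text
clock: 44.55
eef_pos: [453.6, -248.7, 192.1]
tool_rot: [-3.045, -0.022, -0.037]
force: [0.4, 1.0, -1.5]
width: 25.2
```

Run:
```python
from vf import *
foot('w48.png'); go(457,-247,172,-2)
p=vision.camera_params('wrist')
im=cv2.imread('pics/w48.png'); cv2.imwrite('pics/w48c.png',cv2.resize(im[60:300,220:440],None,fx=3.4,fy=2.5,interpolation=2))
print(proj(p,[[504.3,-246.8,134]]))
```

```text
N 8029 tool elev 47.7 axis@TCPz [26.2 -0.2  0. ] t -102.9 66.0 res 3.09
foot(lo) tool [95.4 -0.2 76.1] world [ 551.3 -242.9  118.5]
foot(cap) tool [47.7 -0.2 23.7] world [ 502.3 -246.2  169.6]
axis world [-0.691 -0.048  0.721] tilt 43.9
t 44.6 pos [ 454.  -247.1  192.1] rpy [-3.044 -0.022 -0.035] w 25.3 F [ 0.4  0.3 -1.4]
slide [ 2.5  1.8 20.1] turn -0.0 deg -0.0 rows 0.3
[[330.79586531 144.08492713]]
```

Vial b (cap at (419,258)) stands in its cup. Target mouth: centre about (328.5,137). At 45° the whole foot is too wide for the mouth, so I start with just its lowest rim corner inside, against the far wall. That corner is the pivot while I draw the top over to about 20°, and then I insert as with vial b.

>>> play_rows(
  slide=[
    [12, 0, 0],
    [25, 1, 10],
    [25, 2, 24],
    [25, 2, 33],
    [25, 2, 33],
  ],
  turn=[0, 0, 0, 0, 0],
  fingers=[0, 0, 0, 0, 0],
)

```text
clock: 45.22
eef_pos: [478.7, -246.2, 158.3]
tool_rot: [-3.043, -0.019, -0.035]
force: [0.0, 0.5, -0.9]
width: 25.9
```

Run:
```python
from vf import *
T,d,m,im=hand('w49.png'); cv2.imwrite('pics/w49c.png',cv2.resize(im[80:330,250:420],None,fx=3.4,fy=2.4,interpolation=2))
im,dd=vision.get_image('scene');cv2.imwrite('pics/s49c.png',cv2.resize(im[170:290,110:290],None,fx=4,fy=4,interpolation=2))
go(482,-247,160,-2)
```

```text
t 45.33 pos [ 479.5 -246.8  159.5] rpy [-3.044 -0.022 -0.035] w 25.7 F [-0.  -0.3 -1.3]
slide [ 2.5  0.1 -0.5] turn -0.0 deg -0.0 rows 0.0
```

Both vials look right in the scene: b is upright in its cup, and a's foot corner is at the target cup. I soften the grip and draw the top over.

>>> play_rows(
  slide=[
    [3, 0, 3],
    [8, 0, 1],
    [14, 0, -1],
    [20, 0, -4],
    [25, 0, -6],
  ],
  turn=[0, 0, 0, 0, 0],
  fingers=[0.25, 0.285, 0.285, 0.285, 0.285],
)

```text
clock: 45.95
eef_pos: [506.1, -248.5, 166.5]
tool_rot: [-3.045, -0.024, -0.035]
force: [-0.5, 0.2, -1.6]
width: 25.4
```

Run:
```python
from vf import *
tilt('w50.png'); im=cv2.imread('pics/w50.png'); cv2.imwrite('pics/w50c.png',cv2.resize(im[80:330,250:420],None,fx=3.4,fy=2.4,interpolation=2))
im,dd=vision.get_image('scene');cv2.imwrite('pics/s50c.png',cv2.resize(im[170:290,110:290],None,fx=4,fy=4,interpolation=2))
go(490,-247,160,-2)
```

```text
[(-10, np.float64(-56.0)), (-5, np.float64(-52.7)), (0, np.float64(-45.6)), (5, np.float64(-42.2)), (10, np.float64(-36.9)), (15, np.float64(-31.4)), (20, np.float64(-26.4)), (25, np.float64(-21.0)), (30, np.float64(-15.6)), (35, np.float64(-10.1)), (40, np.float64(-3.7)), (45, np.float64(1.3)), (50, np.float64(7.0)), (55, np.float64(38.0))]
deg from horizontal 50.46360632435374
t 46.05 pos [ 506.2 -248.4  166.5] rpy [-3.045 -0.025 -0.035] w 25.6 F [-0.1  0.3 -1.2]
slide [-16.4  -0.2   6.2] turn 0.0 deg 0.0 rows 0.3
```

The corner rode out over the rim without turning the vial: the tilt is still 47° in the tool, and it is held well. The needle tower's flat front face, fixed at x≈643, is straight ahead of the foot and far better to push against with this deep grip. I go there, above the carousel.

```bash
python3 -c "
from h import *
go(578,-235,192,-2)"
```

```text
t 46.05 pos [ 506.2 -248.4  166.5] rpy [-3.045 -0.025 -0.035] w 25.6 F [-0.1  0.3 -1.2]
slide [ 71.9 -18.1 -22.1] turn 0.0 deg 0.0 rows 1.2
```

>>> play_rows(
  slide=[
    [5, -6, -18],
    [30, -12, -23],
    [55, -18, -23],
    [68, -18, -22],
    [68, -18, -22],
  ],
  turn=[0, 0, 0, 0, 0],
  fingers=[0.2, 0.2, 0.2, 0.2, 0.2],
)

```text
clock: 46.68
eef_pos: [574.3, -234.9, 191.3]
tool_rot: [-3.045, -0.024, -0.034]
force: [-0.2, 0.6, -1.5]
width: 25.9
```

Run:
```python
from vf import *
p=vision.camera_params('wrist'); T,d,m,im=hand('w51.png'); C=cloud(p,d)
m=(C[...,2]>120)&(C[...,2]<235)&(d>0)&(C[...,0]>625)&(C[...,0]<700)&(C[...,1]>-275)&(C[...,1]<-190)
P=C[m]; print(len(P),np.percentile(P,[1,50,99],axis=0).round(1))
go(586,-235,192,-2)
```

```text
11504 [[ 640.  -255.9  181.7]
 [ 664.4 -235.9  228.8]
 [ 686.8 -214.3  230.7]]
t 46.73 pos [ 573.3 -235.2  191.2] rpy [-3.045 -0.023 -0.035] w 25.2 F [-0.2  0.4 -1.2]
slide [12.7 -0.7 -0.4] turn -0.0 deg -0.0 rows 0.2
```

The tower face reads x≈642, y -256 to -214, and the foot is aligned with it. I make contact and follow the arc with a soft grip.

>>> play_rows(
  slide=[
    [9, 0, 0],
    [13, 0, -1],
    [18, 0, -6],
    [23, 0, -11],
    [29, 0, -17],
  ],
  turn=[0, 0, 0, 0, 0],
  fingers=[0.25, 0.28, 0.28, 0.28, 0.28],
)

```text
clock: 47.35
eef_pos: [598.0, -237.5, 207.8]
tool_rot: [-3.043, -0.014, -0.035]
force: [-5.3, 1.4, -2.3]
width: 25.2
```

Run:
```python
from vf import *
tilt('w52.png')
go(628,-235,220,-2)
```

```text
[(-10, np.float64(-57.4)), (-5, np.float64(-54.4)), (0, np.float64(-45.3)), (5, np.float64(-39.9)), (10, np.float64(-32.9)), (15, np.float64(-25.4)), (20, np.float64(-18.5)), (25, np.float64(-11.1)), (30, np.float64(-4.0)), (35, np.float64(4.6)), (40, np.float64(9.3)), (45, np.float64(-19.3)), (50, np.float64(-20.9)), (55, np.float64(-21.2))]
deg from horizontal 36.370552146341616
t 47.4 pos [ 599.  -238.2  208.8] rpy [-3.045 -0.016 -0.035] w 25.4 F [-8.1  0.7  0.7]
slide [ 29.1  -5.2 -10.3] turn 0.0 deg 0.0 rows 0.5
```

>>> play_rows(
  slide=[
    [6, 0, -5],
    [12, 0, -10],
    [18, 0, -13],
    [24, 0, -16],
    [30, 0, -18],
  ],
  turn=[0, 0, 0, 0, 0],
  fingers=[0.28, 0.28, 0.28, 0.28, 0.28],
)

```text
clock: 48.02
eef_pos: [625.9, -241.6, 227.4]
tool_rot: [-3.045, -0.01, -0.035]
force: [-4.7, 1.7, 1.7]
width: 25.0
```

Run:
```python
from vf import *
tilt('w53.png')
foot('w54.png')
```

```text
[(-10, np.float64(-42.9)), (-5, np.float64(-53.2)), (0, np.float64(-39.2)), (5, np.float64(-19.5)), (10, np.float64(-0.2)), (15, np.float64(2.4)), (20, np.float64(-1.2)), (25, np.float64(-2.0)), (30, np.float64(-1.9)), (35, np.float64(-1.8)), (40, np.float64(-1.9)), (45, np.float64(-1.8)), (50, np.float64(-1.6)), (55, np.float64(-1.3))]
deg from horizontal 34.21296680946999
N 7479 tool elev -0.0 axis@TCPz [-5.307223e+05 -2.000000e+00  0.000000e+00] t -530799.3 -530713.2 res 5.17
foot(lo) tool [ 77.   -2.  -13.2] world [ 703.9 -243.7  241.8]
foot(cap) tool [ 88.9  -2.  -13.2] world [ 715.7 -244.1  242. ]
axis world [-0.999  0.035 -0.013] tilt 90.7
```

View pics/w53c.png

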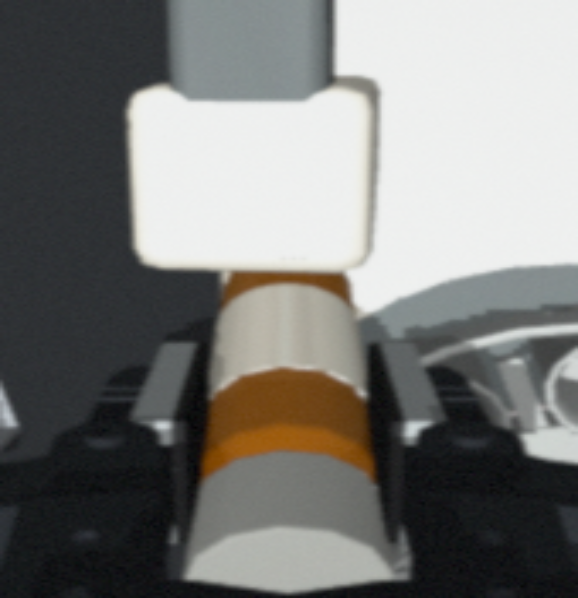

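>>> play_rows(
  slide=[
    [5, 0, -2],
    [9, 0, -3],
    [0, 0, -3],
    [-45, 0, -3],
    [-90, 0, -3],
  ],
  turn=[0, 0, 0, 0, 0],
  fingers=[0.28, 0.28, 0.28, 0.27, 0.27],
)

```text
clock: 48.75
eef_pos: [536.8, -238.7, 229.6]
tool_rot: [-3.046, -0.015, -0.035]
force: [0.3, 0.7, -1.3]
width: 23.5
```

Run:
```python
from vf import *
tilt('w55.png')
foot('w56.png')
go(508,-245,195,-2)
```

```text
[(-10, np.float64(-43.4)), (-5, np.float64(-42.0)), (0, np.float64(-23.0)), (5, np.float64(6.3)), (10, np.float64(98.9)), (15, np.float64(98.9))]
deg from horizontal 81.44703789994661
N 3035 tool elev 80.9 axis@TCPz [-10.5  -1.1   0. ] t -103.9 48.1 res 0.93
foot(lo) tool [  6.   -1.1 102.6] world [ 539.3 -228.9  127.7]
foot(cap) tool [-2.6 -1.1 49.2] world [ 530.  -233.6  180.8]
axis world [-0.171 -0.088  0.981] tilt 11.1
t 48.85 pos [ 531.9 -239.5  229.7] rpy [-3.046 -0.009 -0.038] w 23.8 F [-0.2 -0.7 -1. ]
slide [-24.    9.6  33.7] turn -0.003 deg -0.2 rows 0.7
```

View pics/w55c.png

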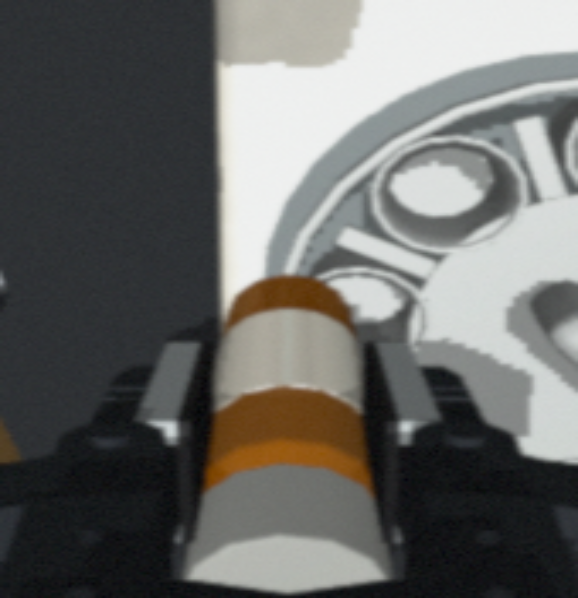

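>>> play_rows(
  slide=[
    [-12, 7, 0],
    [-24, 13, 5],
    [-24, 15, 20],
    [-24, 17, 36],
    [-24, 17, 36],
  ],
  turn=[0, 0, 0, 0, 0],
  fingers=[0.28, 0.28, 0.28, 0.28, 0.28],
)

```text
clock: 49.48
eef_pos: [507.1, -251.1, 189.8]
tool_rot: [-3.044, -0.006, -0.037]
force: [0.5, -0.3, -0.3]
width: 24.1
```

Run:
```python
from vf import *
tilt('w57.png')
foot('w58.png')
shot('scene','s51.png')
```

```text
[(-15, np.float64(99.4)), (-10, np.float64(-42.5)), (-5, np.float64(-41.6)), (0, np.float64(-21.9)), (5, np.float64(7.2)), (15, np.float64(58.1)), (20, np.float64(56.0)), (25, np.float64(57.8)), (30, np.float64(58.3)), (35, np.float64(58.8)), (40, np.float64(57.2)), (45, np.float64(59.7)), (50, np.float64(59.6)), (55, np.float64(59.7))]
deg from horizontal 44.47961146505461
N 4395 tool elev 75.6 axis@TCPz [-7.9 -0.5  0. ] t -126.6 46.2 res 6.48
foot(lo) tool [ 23.5  -0.5 122.7] world [ 533.2 -240.3   69.6]
foot(cap) tool [ 4.9 -0.5 50.2] world [ 513.7 -246.5  141.6]
axis world [-0.26  -0.083  0.962] tilt 15.8
```

View pics/w57c.png

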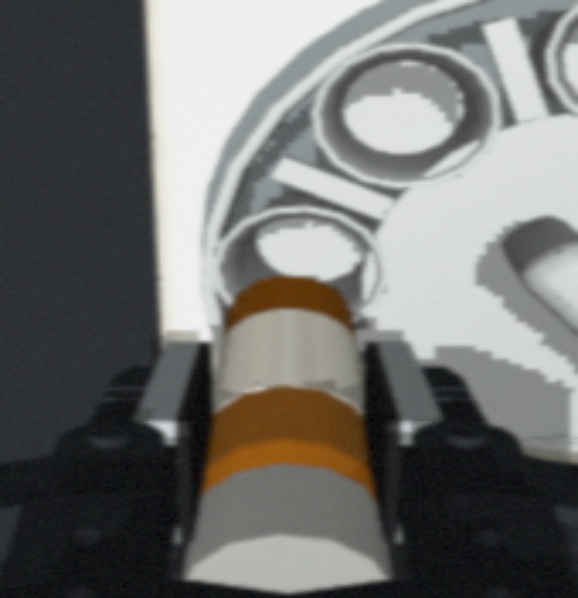

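```bash
ls -t pics | head -4
```

```text
s51.npy
s51.png
w58.png
w57c.png
```

```bash
sed -n 1,60p h.py; grep -n "crop\|\[.*:.*,.*:.*\]" vf.py | head -20
python3 - <<'E'
from h import *
from cell import ctrl,vision
import numpy as np
p=vision.camera_params('wrist')
for n,c,r in (('mouth',(504.3,-246.8,134),19),('foot',(504.6,-245.5,141),13.75)):
    for d in ((1,0),(-1,0),(0,1),(0,-1)):
        q=np.array(c)+r*np.array([d[0],d[1],0]); print(n,d,np.round(proj(p,q)).tolist() if True else 0)
E
```

```text
from cell import ctrl, vision
import cv2,numpy as np
from scipy.spatial.transform import Rotation as R
def cloud(p,d):
    v,u=np.mgrid[0:400,0:640]
    c=np.stack([(u-p['cx'])/p['fx']*d,-(v-p['cy'])/p['fy']*d,-d],-1)
    M=R.from_euler('xyz',p['rotation']).as_matrix()
    return c@M.T+p['position']
def proj(p,P):
    M=R.from_euler('xyz',p['rotation']).as_matrix()
    c=(np.atleast_2d(P)-p['position'])@M
    return np.stack([p['cx']+p['fx']*c[:,0]/-c[:,2],p['cy']+p['fy']*c[:,1]/c[:,2]],-1)
def ray(p,u,v,z):
    M=R.from_euler('xyz',p['rotation']).as_matrix()
    r=M@np.array([(u-p['cx'])/p['fx'],-(v-p['cy'])/p['fy'],-1])
    return p['position']+r*(z-p['position'][2])/r[2]
def shot(n,name=None):
    p=vision.camera_params(n); im,d=vision.get_image(n)
    if name: cv2.imwrite('pics/'+name,im); np.save('pics/'+name[:-4]+'.npy',d)
    return p,im,d,cloud(p,d)
def go(x,y,z,yawdeg=None):
    """print slide/turn to world TCP target"""
    s=ctrl.read_state(); M=R.from_euler('xyz',s['tool_rot']).as_matrix()
    sl=M.T@(np.array([x,y,z])-s['eef_pos'])
    yaw=np.degrees(s['tool_rot'][2]); t=0 if yawdeg is None else (yaw-yawdeg+180)%360-180
    print('t',round(s['clock'],2),'pos',s['eef_pos'].round(1),'rpy',s['tool_rot'].round(3),'w',round(s['width'],1),'F',s['force'].round(1))
    print('slide',sl.round(1),'turn',round(np.radians(t),3),'deg',round(t,1),'rows',max(np.linalg.norm(sl)/62.5,abs(t)/10.7).round(1))
17:    m=np.zeros((400,640),bool); m[box[2]:box[3],box[0]:box[1]]=1
32:    cv2.imwrite('pics/'+name[:-4]+'c.png',cv2.resize(im[100:330,240:410],None,fx=3.4,fy=2.6))
mouth (1, 0) [[326.0, 188.0]]
mouth (-1, 0) [[327.0, 232.0]]
mouth (0, 1) [[304.0, 210.0]]
mouth (0, -1) [[350.0, 210.0]]
foot (1, 0) [[324.0, 196.0]]
foot (-1, 0) [[325.0, 229.0]]
foot (0, 1) [[307.0, 212.0]]
foot (0, -1) [[341.0, 212.0]]
```

View pics/w58.png

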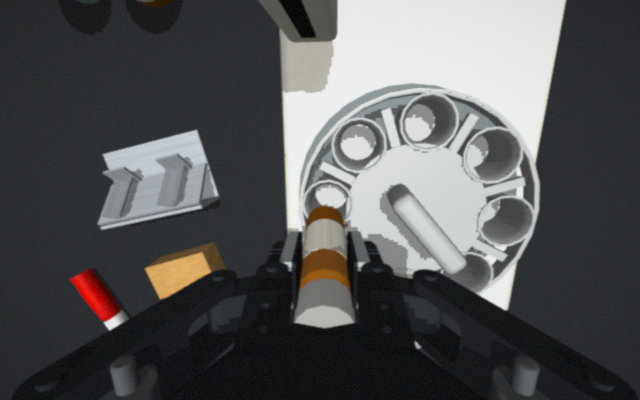

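View pics/s51.png

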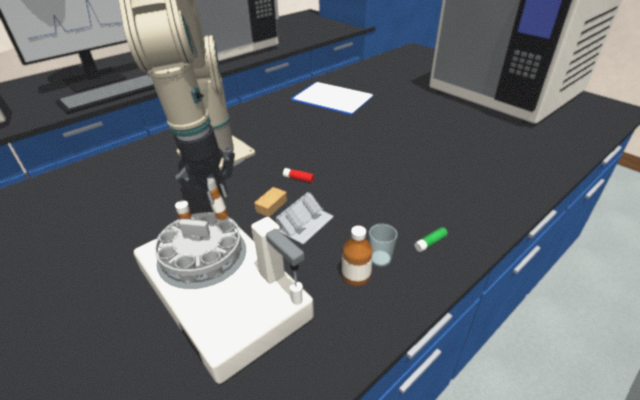

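```bash
ls pics/w5[78]*
python3 - <<'E'
from h import *
p=vision.camera_params('wrist'); print(p['position'],p['rotation'])
go(507,-251,190,-2)
p,im,d,C=shot('wrist','w59.png')
for v in range(176,262,4): print(v,im[v,325],d[v,325].round(),C[v,325].round(1))
# rim points
for u,v in ((303,199),(352,199),(327,180)): print(u,v,ray(p,u,v,134).round(1),C[v,u].round(1))
E
```

```text
pics/w57.png
pics/w57c.png
pics/w58.png
[ 572.26707868 -269.00818495  358.03564277] [-0.25544603  0.09652506 -1.60673343]
t 49.62 pos [ 508.4 -251.9  191.9] rpy [-3.046 -0.009 -0.038] w 23.9 F [-0.  -0.5 -1.1]
slide [-1.4 -0.7  2. ] turn -0.003 deg -0.2 rows 0.0
176 [82 84 81] 266.0 [ 526.4 -242.7   96.7]
180 [138 138 137] 245.0 [ 526.6 -244.7  118. ]
184 [95 96 92] 235.0 [ 525.3 -245.7  128.6]
188 [166 168 163] 276.0 [ 513.3 -241.6   89.3]
192 [220 222 219] 277.0 [ 509.3 -241.4   89.3]
196 [222 223 221] 278.0 [ 505.4 -241.3   89.7]
200 [221 222 220] 281.0 [ 500.9 -241.    88.1]
204 [209 209 205] 280.0 [ 497.1 -241.    89.2]
208 [12 57 98] 201.0 [ 515.7 -248.9  166.4]
212 [10 54 97] 195.0 [ 514.7 -249.4  172.4]
216 [11 57 98] 189.0 [ 513.8 -250.   178.5]
220 [159 168 168] 185.0 [ 512.7 -250.4  183.7]
224 [161 169 170] 178.0 [ 512.5 -251.1  190.6]
228 [159 170 170] 174.0 [ 511.4 -251.5  194.9]
232 [159 170 169] 170.0 [ 510.6 -251.9  199.6]
236 [160 170 170] 166.0 [ 509.6 -252.2  203.4]
240 [160 170 169] 161.0 [ 509.4 -252.7  208.9]
244 [159 169 168] 158.0 [ 508.4 -253.   212.2]
248 [143 158 174] 154.0 [ 507.8 -253.3  216.2]
252 [ 25  66 108] 150.0 [ 507.4 -253.7  220.3]
256 [ 19  65 107] 148.0 [ 506.2 -253.9  222.6]
260 [ 24  69 109] 145.0 [ 505.9 -254.2  226.4]
303 199 [ 514.1 -227.6  134. ] [ 514.2 -227.7  134.6]
352 199 [ 513.6 -267.8  134. ] [ 513.4 -267.8  133.1]
327 180 [ 529.6 -248.   134. ] [ 526.4 -246.4  117.2]
```

>>> play_rows(
  slide=[
    [5, 1, 12],
    [5, 2, 24],
    [5, 2, 32],
    [5, 2, 38],
    [5, 2, 38],
  ],
  turn=[0, 0, 0, 0, 0],
  fingers=[0.28, 0.28, 0.28, 0.28, 0.28],
)

```text
clock: 50.3
eef_pos: [513.5, -250.3, 153.7]
tool_rot: [-3.046, -0.009, -0.038]
force: [0.4, -0.4, -0.6]
width: 23.9
```

Run:
```python
from h import *
p,im,d,C=shot('wrist','w60.png')
cv2.imwrite('pics/w60c.png',cv2.resize(im[100:330,240:410],None,fx=3.4,fy=2.6))
for v in range(180,262,6): print(v,im[v,325],C[v,325].round(1))
go(507,-251,130,-2)
```

```text
180 [209 213 208] [ 541.4 -248.4  130.8]
186 [221 223 220] [ 537.5 -248.3  131.8]
192 [94 93 92] [ 526.6 -245.2  103.1]
198 [143 146 143] [ 526.8 -247.1  122.9]
204 [147 149 147] [ 512.9 -243.4   89.2]
210 [  9  59 100] [ 520.1 -247.6  130.6]
216 [ 22  64 104] [ 518.9 -248.5  140.3]
222 [157 168 167] [ 517.5 -249.2  148.5]
228 [158 167 166] [ 516.5 -249.9  156.7]
234 [159 168 170] [ 515.8 -250.7  164.6]
240 [160 169 171] [ 514.2 -251.1  169.9]
246 [159 170 171] [ 513.4 -251.7  176.3]
252 [ 22  68 108] [ 512.1 -252.1  181.1]
258 [ 23  67 110] [ 511.  -252.5  186. ]
t 50.35 pos [ 513.8 -250.6  154.1] rpy [-3.046 -0.01  -0.038] w 24.1 F [ 0.3 -0.1 -1.1]
slide [-7.   3.  23.9] turn -0.003 deg -0.2 rows 0.4
```

View pics/w60c.png

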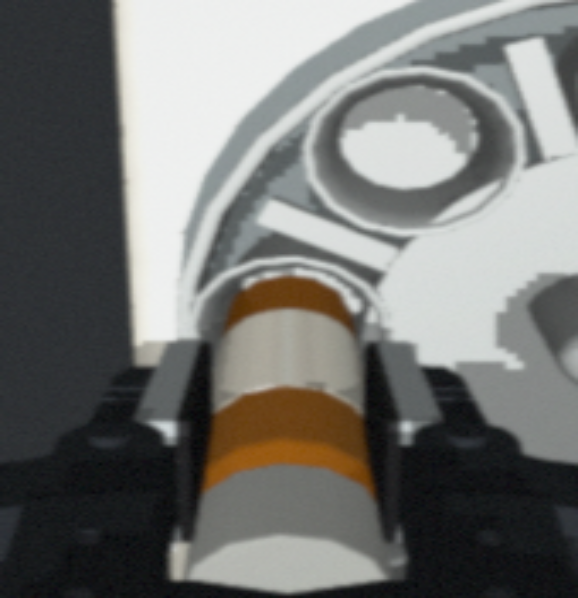

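>>> play_rows(
  slide=[
    [1, 0, 5],
    [3, -1, 10],
    [5, -1, 15],
    [7, -2, 18],
    [8, -2, 20],
  ],
  turn=[0, 0, 0, 0, 0],
  fingers=[0.285, 0.285, 0.285, 0.285, 0.285],
)

```text
clock: 50.98
eef_pos: [522.7, -247.4, 134.5]
tool_rot: [-3.047, -0.011, -0.038]
force: [-0.8, -2.8, 1.3]
width: 24.6
```

Run:
```python
from h import *
p,im,d,C=shot('wrist','w61.png')
cv2.imwrite('pics/w61c.png',cv2.resize(im[100:330,240:410],None,fx=3.4,fy=2.6))
for v in range(192,262,6): print(v,im[v,325],C[v,325].round(1))
go(507,-251,130,-2)
```

```text
192 [148 147 139] [ 535.4 -242.1   81.9]
198 [149 151 148] [ 543.  -247.   130.8]
204 [220 221 218] [ 539.3 -246.9  131.5]
210 [186 188 184] [ 535.4 -246.8  131.5]
216 [87 88 85] [ 526.4 -245.   115.6]
222 [207 210 205] [ 528.3 -246.7  133.5]
228 [141 153 151] [ 522.  -245.9  127.4]
234 [142 150 152] [ 521.1 -246.6  135.5]
240 [142 150 151] [ 521.  -247.5  144.8]
246 [134 141 142] [ 520.1 -248.1  151.6]
252 [ 71  92 117] [ 520.  -248.8  159.2]
258 [ 25  60 100] [ 519.  -249.2  164.3]
t 51.02 pos [ 522.8 -247.2  134.3] rpy [-3.046 -0.011 -0.038] w 24.4 F [ 0.5 -2.1 -0.1]
slide [-15.7   4.8   3.7] turn -0.003 deg -0.2 rows 0.3
```

View pics/w61c.png

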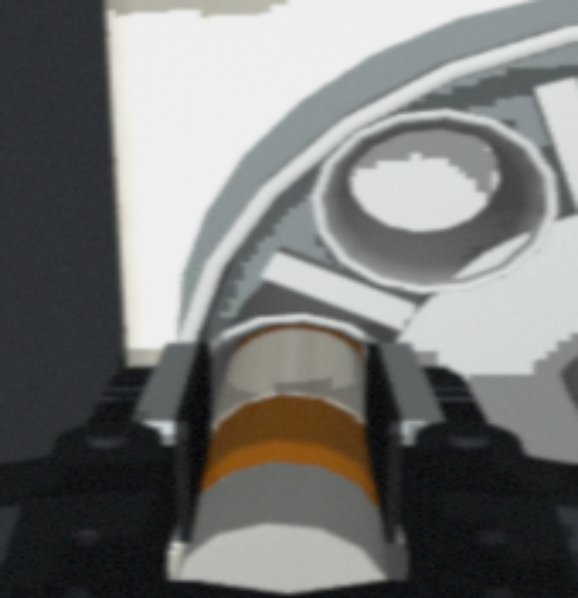

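>>> play_rows(
  slide=[
    [1, 0, 3],
    [1, 0, 6],
    [1, 0, 9],
    [1, 0, 9],
  ],
  turn=[0, 0, 0, 0],
  fingers=[0.285, 0.285, 0.285, 0.285],
)

```text
clock: 51.52
eef_pos: [523.8, -245.8, 125.0]
tool_rot: [-3.046, -0.01, -0.037]
force: [-0.0, 0.2, 0.6]
width: 24.5
```

Run:
```python
from h import *
p,im,d,C=shot('wrist','w62.png')
cv2.imwrite('pics/w62c.png',cv2.resize(im[100:330,240:410],None,fx=3.4,fy=2.6))
for v in range(216,330,8): print(v,im[v,325],C[v,325].round(1))
go(507,-251,130,-2)
```

```text
216 [172 174 170] [ 535.7 -246.   131.7]
224 [88 89 85] [ 526.2 -244.5  119. ]
232 [133 142 141] [ 521.4 -244.5  120.8]
240 [138 147 150] [ 520.6 -245.5  132.1]
248 [134 145 148] [ 519.8 -246.4  141.8]
256 [22 63 99] [ 518.7 -247.1  149.8]
264 [16 61 99] [ 587.6 -262.9  291.1]
272 [ 19  77 130] [ 517.5 -248.5  164.9]
280 [ 77  98 119] [ 516.3 -249.   170.4]
288 [101 104 104] [ 516.4 -249.7  177.4]
296 [106 108 108] [ 516.3 -250.2  183.4]
304 [133 139 136] [ 516.2 -250.7  189. ]
312 [178 184 182] [ 511.7 -250.5  187.9]
320 [179 185 182] [ 507.8 -250.4  188. ]
328 [83 85 83] [ 532.1 -254.5  222.8]
t 51.58 pos [ 523.8 -246.   125.1] rpy [-3.046 -0.01  -0.037] w 24.2 F [-0.5 -0.3 -0.3]
slide [-16.6   5.2  -5.5] turn -0.003 deg -0.1 rows 0.3
```

View pics/w62c.png

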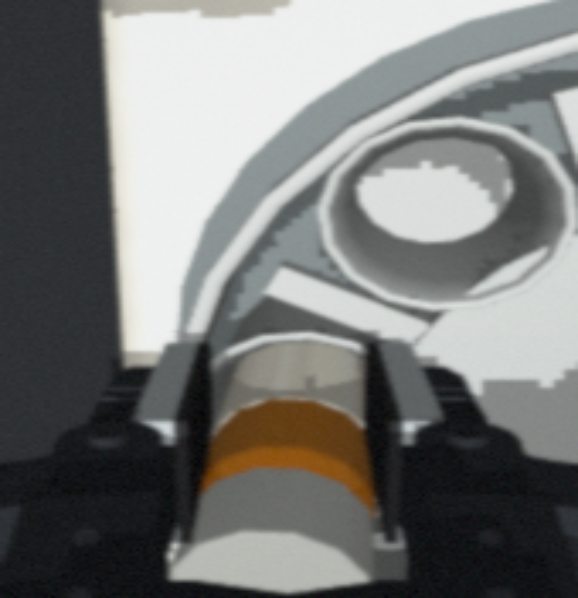

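>>> play_rows(
  slide=[
    [0, 0, 0],
    [0, 0, 0],
    [0, 0, 0],
    [0, 0, 0],
    [0, 0, 0],
  ],
  turn=[0, 0, 0, 0, 0],
  fingers=[0.31, 0.34, 0.38, 0.43, 0.43],
)

```text
clock: 52.2
eef_pos: [523.8, -246.0, 125.2]
tool_rot: [-3.046, -0.01, -0.037]
force: [-0.8, -0.0, 0.2]
width: 37.3
```

Run:
```python
from h import *
p,im,d,C=shot('wrist','w63.png')
cv2.imwrite('pics/w63c.png',cv2.resize(im[100:330,240:410],None,fx=3.4,fy=2.6))
for v in range(272,330,6): print(v,im[v,325],C[v,325].round(1))
go(523.8,-246,205,-2)
```

```text
272 [102 104 104] [ 523.1 -249.9  175.2]
278 [101 107 104] [ 522.7 -250.3  179.7]
284 [103 106 106] [ 523.2 -250.8  185.3]
290 [173 179 178] [ 521.8 -251.   187.7]
296 [185 189 187] [ 518.5 -250.8  186.9]
302 [184 189 188] [ 516.1 -250.8  187.6]
308 [180 186 185] [ 512.6 -250.6  186.8]
314 [182 187 184] [ 510.2 -250.6  187.4]
320 [178 186 181] [ 506.9 -250.4  186.9]
326 [177 182 180] [ 503.6 -250.3  186.6]
t 52.25 pos [ 523.8 -246.   125.1] rpy [-3.046 -0.01  -0.038] w 36.6 F [ 0.1 -0.5 -0.6]
slide [  0.8  -7.6 -79.5] turn -0.003 deg -0.2 rows 1.3
```

View pics/w63c.png

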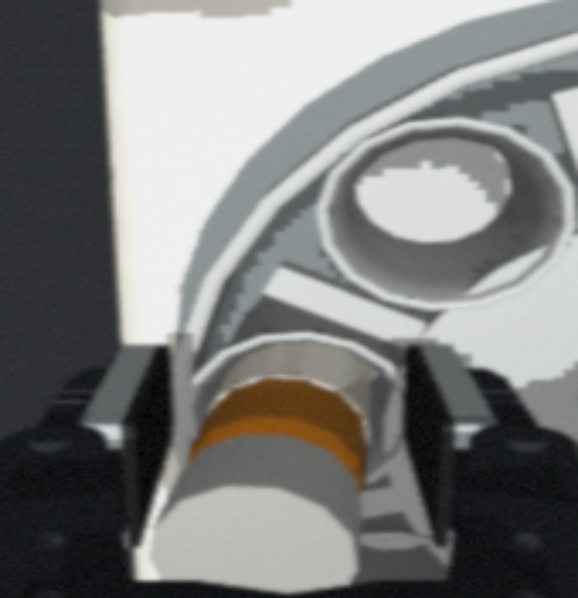

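>>> play_rows(
  slide=[
    [0, -3, 0],
    [0, -4, -12],
    [0, -7, -40],
    [0, -10, -75],
    [0, -12, -90],
  ],
  turn=[0, 0, 0, 0, 0],
  fingers=[0.43, 0.45, 0.45, 0.45, 0.45],
)

```text
clock: 52.88
eef_pos: [524.2, -243.2, 218.5]
tool_rot: [-3.048, -0.014, -0.038]
force: [-0.6, -0.2, -0.5]
width: 38.5
```

>>> play_rows(
  slide=[
    [0, -3, -30],
    [0, -6, -60],
    [-40, -6, -60],
    [-80, -6, -60],
  ],
  turn=[0, 0, 0, 0],
  fingers=[0.45, 0.45, 0.45, 0.45],
)

```text
clock: 53.38
eef_pos: [442.4, -239.5, 277.7]
tool_rot: [-3.048, -0.014, -0.037]
force: [-0.6, -0.7, -0.1]
width: 38.6
```

Run:
```python
from h import *
for c,n in (('wrist','w64.png'),('scene','s52.png'),('top','t24.png')):
    p,im,d,C=shot(c,n)
    h=C[...,2]; 
    reg=(abs(C[...,0]-501.7)<110)&(abs(C[...,1]+316.8)<110)&(d>0)
    for nm,lo,hi in (('handle/cap',175,195),('rim',125,140)):
        m=reg&(h>lo)&(h<hi); 
        if m.sum(): print(c,nm,m.sum(),np.percentile(h[m],[10,50,90]).round(1))
    k,l,s,ce=cv2.connectedComponentsWithStats((reg&(h>178)&(h<195)).astype('uint8'))
    for i in range(1,k):
        if s[i,4]>15: m=l==i; print('  blob',ce[i].round(),s[i,4],C[m].mean(0).round(1),C[m].std(0).round(1))
print(ctrl.read_state()['clock'])
```

```text
wrist handle/cap 2879 [181.6 185.2 187.8]
wrist rim 15733 [129.1 131.8 133.7]
  blob [421. 127.] 1364 [ 501.8 -315.6  183.2] [14.  11.7  1.5]
  blob [340. 121.] 738 [ 509.9 -245.8  187.2] [6.6 6.6 0.7]
  blob [409. 204.] 711 [ 433.7 -307.4  186.7] [6.9 6.8 1.8]
scene handle/cap 392 [177.2 182.4 186. ]
scene rim 2293 [126.8 129.9 132.3]
  blob [181. 206.] 94 [ 435.7 -312.4  184.2] [7.4 7.2 2.2]
  blob [222. 209.] 95 [ 513.  -250.1  184.3] [7.4 7.  2.1]
  blob [193. 223.] 146 [ 504.9 -320.4  181.4] [14.  11.7  1.6]
top handle/cap 281 [179.6 184.8 188.9]
top rim 1920 [127.8 131.5 135.1]
  blob [457. 223.] 149 [ 504.  -315.4  183.2] [11.1  9.9  2.6]
  blob [427. 222.] 117 [ 508.  -248.2  187. ] [6.9 6.8 2.3]
53.525
```

View pics/w64.png

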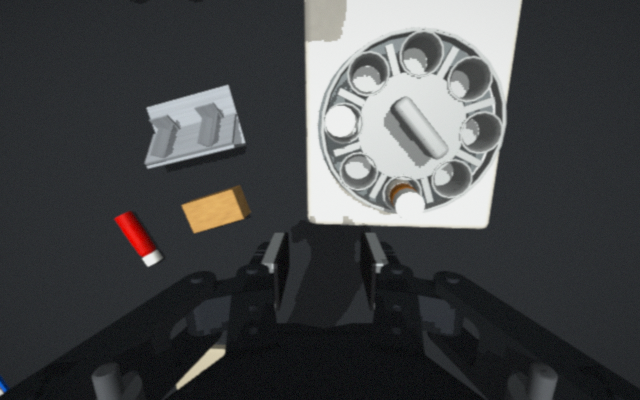

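View pics/s52.png

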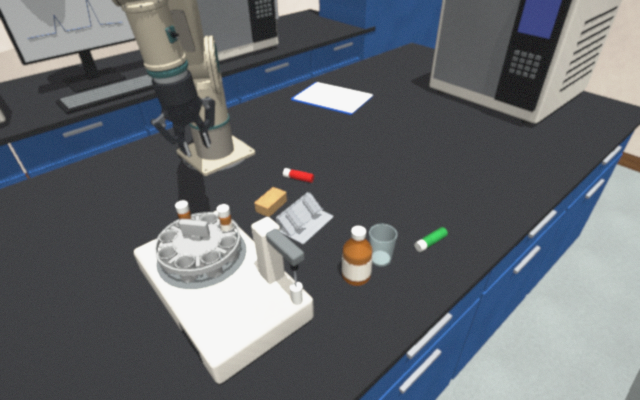

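```bash
python3 -c "
from cell import ctrl
print(ctrl.finish_job())"
```

```text
the job is handed in; nothing more can be done
None
```

I handed the job in at about 53.5 s of the 72 s allowed. The carousel is meshed and home on the hub, and both vials stand cap up in cups.

- **Carousel:** in the last wrist view the handle top reads 183 mm (184 expected fully home). The cup rims read about 132 mm where 134 was expected.
- **Vials:** the front cup holds vial b and the +y cup holds vial a. In the wrist view both cap tops read 187 mm, which is the seated height. The caps lie 69 mm (b) and 70 mm (a) from the carousel's axis, and both vials look upright.
- **Surroundings:** the bottle, the beaker and the little box look untouched, and the gripper is clear of everything.

**Disagreement between views:** the scene camera read everything 2–5 mm lower, with the caps at 184 mm and the handle at 181 mm. The wrist view put vial a's cup a few mm further along x than my model, so I aimed by the wrist view. The top view did not resolve vial b's cap separately.

**Doubts:** vial b slipped on the bench early in the run, and I can't tell whether that counted as a drop. To stand vial a upright I pushed its foot gently (about 8 N) against the needle tower.

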